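Lock the tube carousel on its spindle with a retaining ring

TASK

Lock the tube carousel onto its spindle: take the loose retaining ring off its holder and lay it level and centred on the tapered end of the spindle, let go of it, then spread it there with the ring pliers from the tool rack and slide it down, still spread by the pliers, until it rests on the collar, and let it close into the groove. Then stand the pliers back in their slot in the rack, and leave the tub, the tube rack and the bottle where they are.

Things in the scene. Friction and masses are not known exactly. Their poses are not given: they have to be found in the camera images.
- ring: Dark steel external retaining ring, 4 mm thick, 24 g, a C 46 mm across its sides (y). Origin: centre of its circle, on the underside; z its axis; x from the centre to the middle of its gap. Inside 37 mm closed (42 mm at the back); back at x = -25 mm. Pose of the half on the +y side, which turns by half the joint value. Starts flat on its holder, sides overhanging: pinch from above across y.
- ring_gap (a point): Middle of the ring's gap, 26 mm from its centre, level with the underside: the place for the plier tips. Two flat lugs without holes (x = 20 to 30 mm) face one another over the gap, 16 mm (outer end) to 18 mm wide when closed; tips put in it press them apart, with 7 N each closed to 11 N wide open, and then carry the ring. Fixed to the +y half.
- ring_arm (a joint): Angle between the ring's halves, which turn about a point 22.5 mm behind its centre: 0 closed; 0.1 rad moves each lug 2.4 mm. From 0.35 it clears the 40 mm spindle; at the pliers' stop 0.42. Opening draws the ring's back forward onto the spindle: shift it about 2 mm (1 to 4) along its -x before sliding down, and back again before letting it close. Rubbing shows as an upward force.
- pliers: Straight ring pliers, 173 mm long, 150 g, steel, black grips, standing tips down in the rack. Origin: on the pivot; z to the handles, y the way the levers move, x the pivot axis. Squeezing spreads the tips. Pose of the +y lever, which turns by half the joint value. Guard flanges (undersides at z = 18 mm, y to 26.5 mm either side) rest on the rack. Grips z = 20 to 105 mm, 15 mm thick.
- grip (a point): Point between the grips, 75 mm above the pivot: squeeze here along y. At rest 66 mm over the grips (62 mm 30 mm lower, 68 mm 17 mm higher). The handles spring apart: 7 N at first, 10 N at the stop, 20 N with the ring in; a grip 3 to 6 mm narrower than at rest carries the pliers with the tips nearly closed.
- pliers_lever (a joint): Angle between the levers: 0 at rest (tips together), grows as the handles are squeezed, stop at 0.46 rad (then 32 mm over the grips at point grip, and 39 mm over the outsides of the tips, which rise about 2 mm as they spread). 0.1 rad moves each tip 3.4 mm and each grip 3.75 mm.
- tips (a point): Midway between the ends of the closed tips, 68 mm below the pivot (on the +y lever). The tips together are 8 mm wide in y, 4 mm thick in x and 4.5 mm long; then a shoulder, 16 mm wide in all, that comes to lie on the lugs; the jaws above are 20 mm wide, 7 mm thick.
- rack: Aluminium tool rack, 170 mm (x) by 90 mm (y), top plate at z = 102 mm. Origin: centre of its underside. The pliers' slot is centred at x = -35 mm, y = 0, 14 mm wide in x, 39 mm in y; home, the pliers' origin is at (-35, 0, 84) mm, their y along the rack's y. A black-handled screwdriver (24 mm thick, to z = 162 mm) stands fixed at x = 58 mm.
- carousel: White tube carousel, empty, fixed: disc of 190 mm diameter, top at z = 44 mm; on it a low white boss and a steel collar of 64 mm diameter to z = 64 mm; above it the upright spindle. Origin: centre of its underside.
- ring_seat (a point): On the spindle axis at the collar's top (z = 64 mm), where the ring's underside rests when home. The groove (36 mm diameter) reaches 6 mm up from here; then the spindle is 40 mm in diameter for 9 mm, then tapers. Laid closed on the taper, the ring's underside rests about 17 mm above this point.
- spindle_top (a point): Centre of the flat top of the spindle, 87 mm above the bench: 29 mm in diameter, the taper below it 8 mm high, widening to 40 mm.
- magazine: Grey ring holder, fixed: foot 75 mm square, 8 mm thick; pedestal of 41 mm diameter to z = 30 mm under the ring; stem of 27 mm inside it to z = 43 mm; a rib 8 mm wide in the ring's gap (x = 13 to 30 mm), also to z = 43 mm, keeps pliers out. Origin: centre of its underside. The ring starts at (0, 0, 30) mm, same axes.
- tub: Yellow plastic tub, 120 by 80 mm and 80 mm high, a bystander. Origin: centre of its underside.
- tube_rack: White wire rack of capped tubes, 70 by 170 mm and 100 mm high, a bystander. Origin: centre of its underside.
- bottle: Small bottle, 52 mm in diameter and 110 mm high, a bystander. Origin: centre of its underside.

How it is judged:
By the outcome, as a careful person would: the job done as asked, in the order asked, and still so for the second after the job is handed in, with the robot touching nothing.
It also fails if it takes over 61 s, if anything falls off the work surface, if the arm or the gripper's body presses on something with over 40 N, if the wrist force passes 120 N, or if a joint passes its speed limit or range.

ROBOT

A 7-joint arm with a two-finger parallel gripper is mounted at the origin on the work surface. World frame = base frame: x ahead of the robot, y to its left, z up, the work surface at z = 0. Lengths are in m, angles in rad, forces in N, time in s.
With the tool pointing down it reaches from about 0.35 to 0.9 m from the base axis. Payload 8.1 kg.
Tool frame: the origin (TCP) lies at the very end of the fingers, on their centre line; the grasp point (between the pads) lies 19 mm behind it; z points along the fingers, x is the direction in which the jaws open and shut, and the axes are right-handed (so a half turn about z gives the same grasp; the last joint's range is limited). The gripper opens to 92 mm and grips with 3 to 60 N. Pads are 19 mm wide; open, the fingers measure 130 mm over their backs; the gripper's body (75 mm by 190 mm) begins 47 mm behind the grasp point.
Start: joints at [1.027, 0.434, 0.025, 1.573, -0.012, 1.134, -0.075], TCP at [0.267, -0.565, 0.227] pointing down, gripper open.
Joint ranges: [-2.62, 2.62], [-0.44, 2.09], [-1.27, 1.32], [0.08, 2.57], [-1.32, 4.46], [0.12, 2], [-2.74, 2.74]. Speed limits (rad/s): [2.22, 2.22, 3.01, 3.01, 3.14, 3.14, 3.14].

INTERFACE

Orientations are given as a rotation vector (axis times angle).
In Python, from rig import arm, eyes gives the robot as it stands.
- The arm moves only by the shell command python3 -m creep 'ROWS' [FORCE]. ROWS is a JSON object of lists of equal length, an entry for each row: "hand": the closure, from 0 (fully open) to 1 (shut); "translation": the shift along the tool's x, y, z in units of 50 mm (1.0 is 50 mm), a list of three; "turn": the turn about the tool's z in units of 8 degrees (1.0 is 8 degrees). In form: {"hand": [hand, ...], "translation": [[tx, ty, tz], ...], "turn": [turn, ...]}. A call has 1 to 8 rows; each row shifts and turns the commanded pose from where the row before left it, along the tool's axes as they then stand; what a row does not reach is not made up. A row lasts 1/10 s, in which the tool goes at most 50 mm and 8.59 degrees, less where a joint would pass 70% of its speed; a pose out of reach is approached as far as the arm can. A call is refused whole if a number of a shift passes 1 or a number of a turn 1, either way. A call with a gripper value outside its range is refused whole. The fingers move at their own pace and stop on an object; FORCE is the grip in N (left out, the last holds). Time passes only in rows, so rows that do not move let the fingers close. It gives the time, the measured TCP pose, the force and the opening at its end, in the units of the state.
- arm.get_obs(): the state, without advancing time (a new reading comes with each control period).
- eyes.get_image(name): name is "side" or "top" or "wrist"; returns the picture (480x640x3 uint8, red, green, blue); there is no depth.
- eyes.camera_params(name): a dict with "fov_y" (degrees; the focal length in pixels is half the picture's height over the tangent of half this angle, whatever the lens; pixels are square), "cx", "cy" (the principal point, pixels), "R" (3x3) and "t" (3): a world point X has camera coordinates R X + t; the wrist camera has in their place "mount" (4x4, takes a point from camera to tool coordinates, whose origin is the TCP and whose axes are the tool frame's). Camera axes: x right, y down, z forward; pixel columns grow to the right and rows downward; lengths in m; the calibration is good to about 2 mm. A picture is of the moment at which its call begins: read the wrist's pose just before it. camera_params takes no time and is no camera call.
- arm.finish_job(): hands the job in, once; it reports no verdict.
The state is a dict: "time_s": time; "joint_positions": joint angles; "qd": joint speeds; "tau": joint torques, N m; "eef_pos": TCP position; "eef_rot": TCP orientation; "wrist_force": force on the tool from outside, world axes, zero at the start; "ft_torque": the same for the moment, N m; "finger_gap": opening from 0.0 (shut) to 1.0 (fully open).
Only numpy, scipy, OpenCV 4.12 (cv2) and the standard library are available. Lean on these libraries where they do the work, as an engineer would, in place of code of your own. Each camera call takes 0.05 s, during which the arm holds its last target.

## Working session

There is one attempt and no reset: what is moved stays moved. The work goes in short steps, Python scripts to look and compute and a shell command to move; the robot and the scene stay as the last step left them, time stands still between calls to the robot, and variables do not carry over. Pictures are saved under pics/ and viewed, and the job is handed in when it is done.

```bash
ls; mkdir -p pics
python3 - <<'E'
from rig import arm, eyes
import cv2
print(arm.get_obs())
for n in ["side","top","wrist"]:
    im=eyes.get_image(n); cv2.imwrite(f"pics/{n}0.png",im[:,:,::-1]); print(n,eyes.camera_params(n))
E
```

```text
pics
{'time_s': 0.0, 'joint_positions': array([ 1.02739533,  0.43522511,  0.02495724,  1.57410494, -0.01156194,
        1.13396092, -0.07510325]), 'qd': array([ 0.00053877,  0.00115376,  0.00096577, -0.00077226,  0.00052333,
       -0.00059217, -0.00158638]), 'tau': array([-7.46483074e-04, -6.67850590e+01,  9.84435976e-01, -3.14455390e+01,
       -6.07662974e-02,  4.31818224e-02,  1.61018788e-04]), 'eef_pos': array([ 0.26639568, -0.56482711,  0.22594043]), 'eef_rot': array([-2.65274277e+00,  1.68174211e+00,  2.19152383e-03]), 'wrist_force': array([-0.12757573, -0.31950743, -0.99467944]), 'ft_torque': array([0.00752437, 0.03236695, 0.01048673]), 'finger_gap': 0.9987760730652703}
side {'fov_y': 43.983589219743656, 'cx': 315.4654070451333, 'cy': 247.54542211774907, 'R': array([[-0.98796723, -0.15452041, -0.00664819],
       [-0.07619585,  0.52368476, -0.84849777],
       [ 0.13459178, -0.83778143, -0.5291572 ]]), 't': array([0.59525676, 0.15670211, 1.05242365])}
top {'fov_y': 45.214515043460395, 'cx': 322.3612774421925, 'cy': 233.2062602573021, 'R': array([[ 0.00555293, -0.99988372, -0.01420229],
       [-0.99459188, -0.00404943, -0.10378145],
       [ 0.10371187,  0.01470177, -0.99449872]]), 't': array([0.01831255, 0.63979654, 1.09305544])}
wrist {'fov_y': 69.3103524079839, 'cx': 318.32231668791644, 'cy': 237.93031999839428, 'mount': array([[ 9.99999944e-01, -1.30094860e-04, -3.07820231e-04,
         9.36081673e-04],
       [ 2.11991633e-04,  9.59008170e-01,  2.83378343e-01,
        -7.63966271e-02],
       [ 2.58336051e-04, -2.83378393e-01,  9.59008144e-01,
        -1.56429934e-01],
       [ 0.00000000e+00,  0.00000000e+00,  0.00000000e+00,
         1.00000000e+00]])}
```

View pics/side0.png

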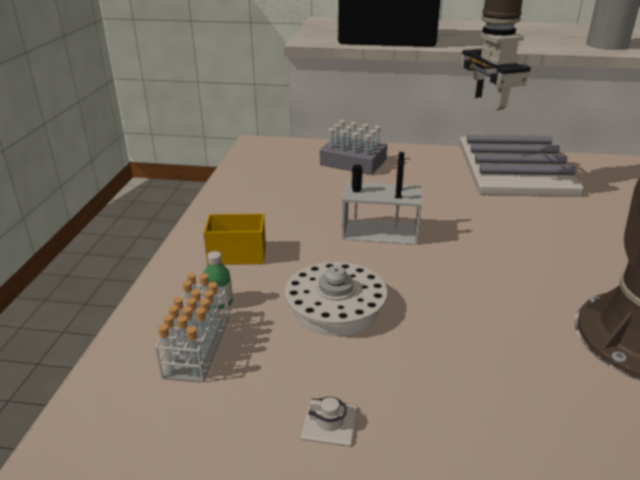

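View pics/top0.png

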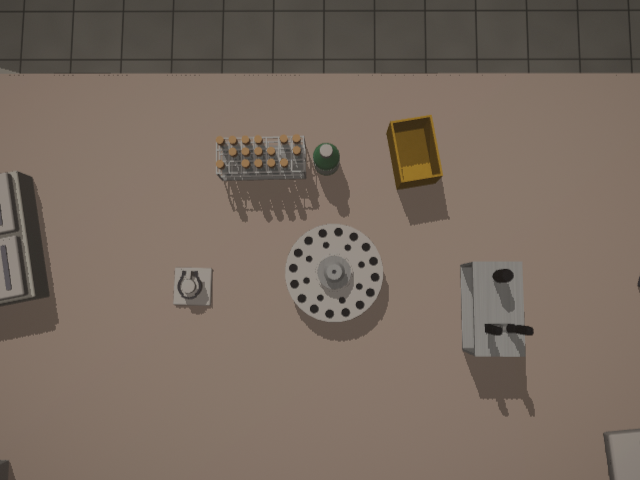

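View pics/wrist0.png

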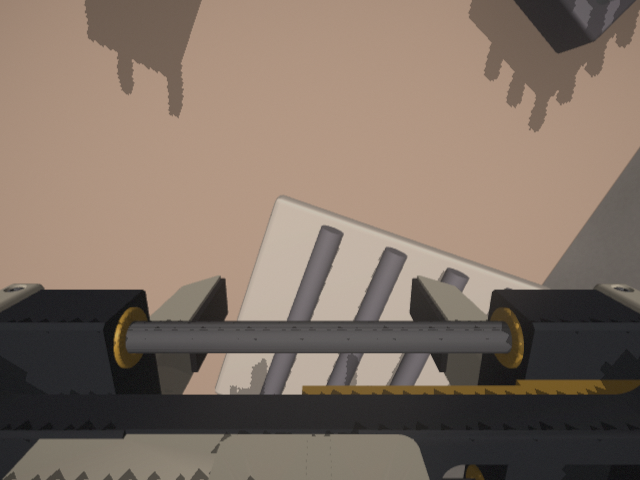

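The side view shows all the objects. In the top view the carousel is at about (334,272), the magazine at (190,286) and the rack at (497,310). Next I'll enlarge crops.

```bash
cat > h.py <<'E'
import numpy as np, cv2
from scipy.spatial.transform import Rotation as Ro
def cam(n):
    from rig import eyes
    p=eyes.camera_params(n); f=240/np.tan(np.radians(p['fov_y'])/2); return p,f
def wristRt(obs,p):
    # returns R,t world->cam
    T=np.eye(4); T[:3,:3]=Ro.from_rotvec(obs['eef_rot']).as_matrix(); T[:3,3]=obs['eef_pos']
    M=np.linalg.inv(T@np.array(p['mount'])); return M[:3,:3],M[:3,3]
def RT(n,obs=None):
    p,f=cam(n)
    if n=='wrist': R,t=wristRt(obs,p)
    else: R,t=np.array(p['R']),np.array(p['t'])
    return R,t,f,p['cx'],p['cy']
def proj(X,n,obs=None):
    R,t,f,cx,cy=RT(n,obs); c=np.atleast_2d(X)@R.T+t
    return np.c_[cx+f*c[:,0]/c[:,2],cy+f*c[:,1]/c[:,2]]
def atz(uv,z,n,obs=None):
    R,t,f,cx,cy=RT(n,obs); uv=np.atleast_2d(np.array(uv,float))
    d=np.c_[(uv[:,0]-cx)/f,(uv[:,1]-cy)/f,np.ones(len(uv))]@R
    o=-R.T@t; return o+d*((z-o[2])/d[:,2])[:,None]
def tri(obsv):
    # list of (n,uv,obs)
    A=[];b=[]
    for n,uv,ob in obsv:
        R,t,f,cx,cy=RT(n,ob)
        for k,c in ((0,cx),(1,cy)):
            a=(uv[k]-c)/f; A.append(a*R[2]-R[k]); b.append(t[k]-a*t[2])
    return np.linalg.lstsq(np.array(A),np.array(b),rcond=None)[0]
def crop(src,dst,x0,y0,w,h,s):
    im=cv2.imread(src)[y0:y0+h,x0:x0+w]; im=cv2.resize(im,None,fx=s,fy=s,interpolation=cv2.INTER_CUBIC); cv2.imwrite(dst,im)
E
python3 - <<'E'
from h import *
crop('pics/top0.png','pics/c1.png',160,220,240,110,3.3)
crop('pics/top0.png','pics/c2.png',440,240,110,130,4.5)
crop('pics/side0.png','pics/c3.png',270,130,180,120,4.4)
crop('pics/side0.png','pics/c4.png',270,240,140,210,2.8)
for n in ('top','side'):
    R,t,f,_,_=RT(n); print(n,-R.T@t,f)
E
```

```text
top [0.52287193 0.00483139 1.15370133] 576.3571833133166
side [0.45838666 0.89161779 0.69381632] 594.2658588647238
```

View pics/c1.png

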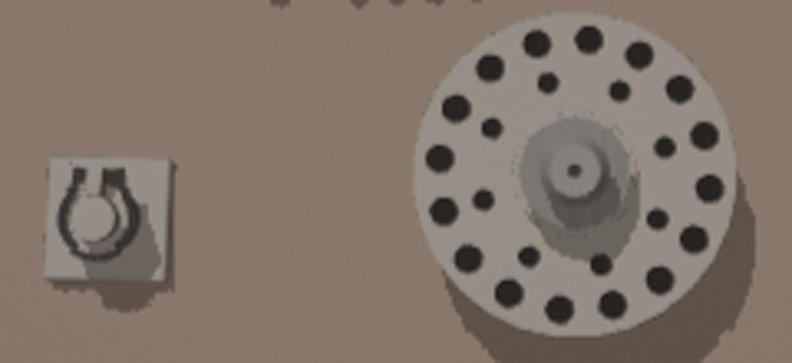

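View pics/c2.png

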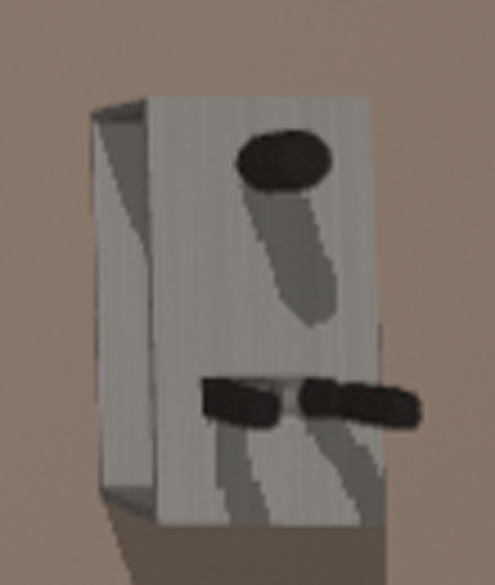

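View pics/c3.png

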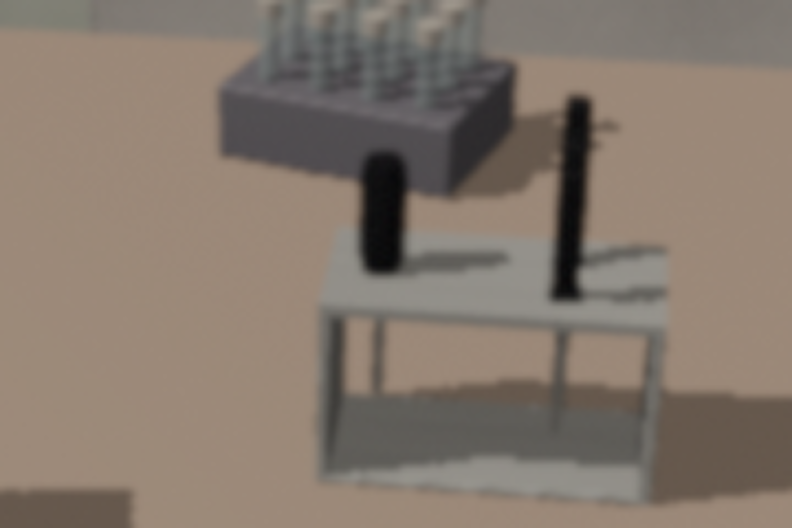

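View pics/c4.png

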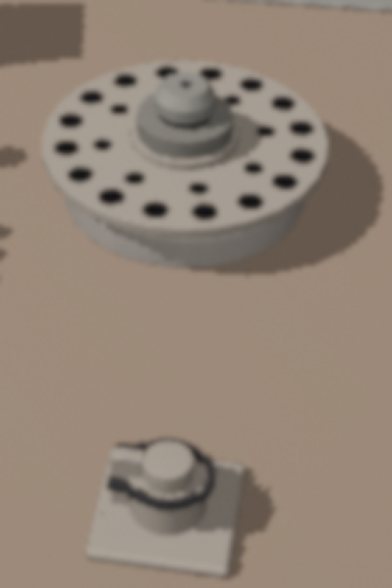

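Run:
```python
from h import *
np.set_printoptions(precision=4,suppress=True)
m=np.array([(49,158),(172,158),(165,280),(45,278)])/3.3+[160,220]
w=atz(m,.008,'top');print('mag',w,w.mean(0)); 
for i in range(4):
    d=w[(i+1)%4]-w[i]; print(np.degrees(np.arctan2(d[1],d[0])))
r=np.array([(147,98),(370,97),(386,524),(157,522)])/4.5+[440,240]
w=atz(r,.102,'top');print('rack',w,w.mean(0))
for i in range(4):
    d=w[(i+1)%4]-w[i]; print(np.degrees(np.arctan2(d[1],d[0])),np.hypot(*d[:2]))
print('disc',atz(np.array((575,174))/3.3+[160,220],.044,'top'))
print('sp',atz(np.array((574,171))/3.3+[160,220],.087,'top'))
print('ringc',atz(np.array((97,218))/3.3+[160,220],.043,'top'))
# side: spindle hole (185,84)/2.8
print('spS',atz(np.array((185,84))/2.8+[270,240],.087,'side'))
print('grips',atz(np.array([(240,400),(360,400)])/4.5+[440,240],.187,'top'))
print('stem top side',atz(np.array((168,456))/2.8+[270,240],.043,'side'))
```

```text
mag [[0.5717 0.3155 0.008 ]
 [0.572  0.241  0.008 ]
 [0.4989 0.2433 0.008 ]
 [0.4997 0.3156 0.008 ]] [0.5356 0.2788 0.008 ]
-89.71754752659103
178.16030607721203
89.38949344598828
-0.07269770160094144
rack [[ 0.5814 -0.2533  0.102 ]
 [ 0.5823 -0.343   0.102 ]
 [ 0.4127 -0.3442  0.102 ]
 [ 0.4129 -0.2536  0.102 ]] [ 0.4973 -0.2985  0.102 ]
-89.46826485594936 0.08970658396234825
-179.5980918424286 0.16952011654367588
89.91066442566814 0.09054178827305126
0.1190337318486415 0.16854262438092818
disc [[ 0.5623 -0.002   0.044 ]]
sp [[ 0.5625 -0.0012  0.087 ]]
ringc [[0.5353 0.2768 0.043 ]]
spS [[0.5637 0.0017 0.087 ]]
grips [[ 0.466  -0.2641  0.187 ]
 [ 0.4663 -0.3079  0.187 ]]
stem top side [[0.5368 0.281  0.043 ]]
```

```bash
python3 -m creep '{"hand":[0,0,0,0,0,0,0,0],"translation":[[0,0,-0.2],[0,0,-0.2],[0,0,-0.2],[0,0,-0.2],[-0.6,-0.3,0],[-0.8,-0.4,0],[-0.8,-0.4,0],[-0.8,-0.4,0]],"turn":[0.8,0.8,0.8,0.76,0,0,0,0]}' 10
```

```text
time_s: 0.95
eef_pos: [0.3421, -0.4136, 0.2665]
eef_rot: [-2.22, 2.222, 0.0]
wrist_force: [0.7, 0.4, -0.1]
finger_gap: 1.0
```

```bash
python3 -m creep '{"hand":[0,0,0,0],"translation":[[-0.8,-0.2,0],[-0.8,-0.2,0],[-0.7,-0.2,0],[0,0,0]],"turn":[0,0,0,0]}'
python3 - <<'E'
from rig import arm,eyes
import cv2,pickle
o=arm.get_obs(); im=eyes.get_image('wrist'); cv2.imwrite('pics/w1.png',im[:,:,::-1]); pickle.dump(o,open('o1.pkl','wb')); print(o['eef_pos'],o['qd'].round(3))
E
```

```text
time_s: 1.35
eef_pos: [0.3735, -0.2952, 0.2668]
eef_rot: [-2.228, 2.213, 0.002]
wrist_force: [0.4, -0.1, 0.7]
finger_gap: 0.998
[ 0.37348115 -0.29520374  0.26677938] [ 0.045  0.026  0.074 -0.035  0.025 -0.005  0.071]
```

View pics/w1.png

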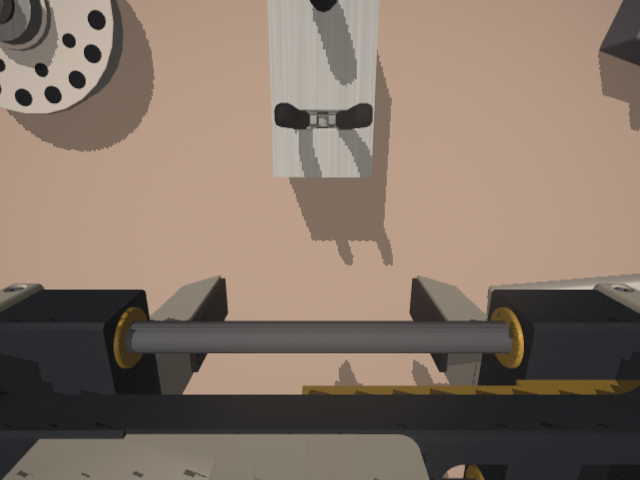

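Wrist view: the rack's near edge runs from (274,177) to (372,177). The pliers' pivot is near (322,119), with the grips at (292,115) and (354,115).

Run:
```python
from h import *
crop('pics/w1.png','pics/w1c.png',255,60,140,130,5.5)
```

```text
(no output)
```

View pics/w1c.png

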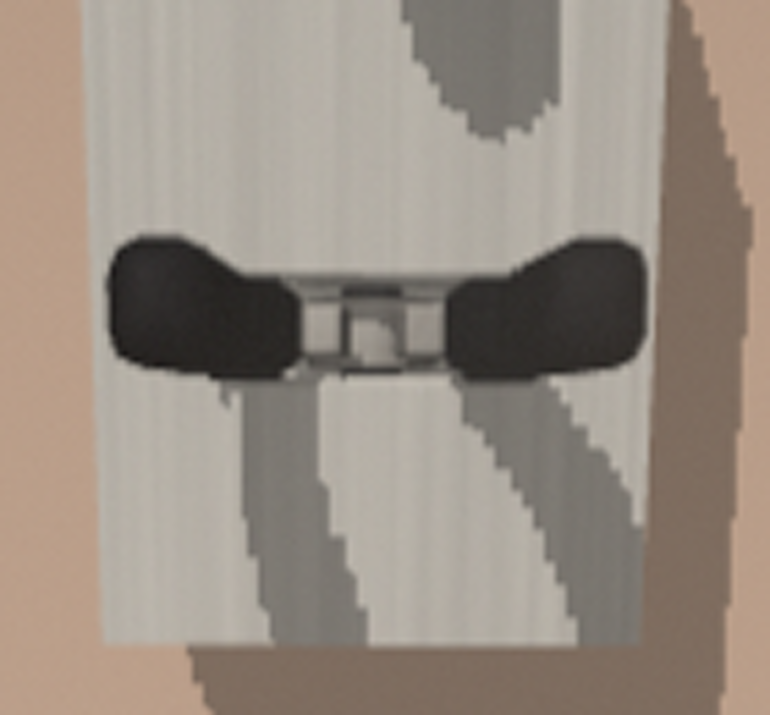

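Run:
```python
from h import *; import pickle
np.set_printoptions(precision=4,suppress=True)
o=pickle.load(open('o1.pkl','rb'))
c=lambda *p: np.array(p)/5.5+[255,60]
w=atz(c((105,645),(640,645)),.102,'wrist',o); print('near corners',w,w.mean(0), np.hypot(*(w[1]-w[0])[:2]))
w=atz(c((85,0),(668,0)),.102,'wrist',o); print('sides far',w,w.mean(0))
w=atz(c((107,305),(647,305),(377,236),(377,370)),.187,'wrist',o); print('griptops',w,w[:2].mean(0))
w=atz(c((373,330)),.09,'wrist',o); print('pivot z.09',w)
w=atz(c((373,280),(373,365)),.102,'wrist',o); print('slot',w)
# spindle (carousel top-left)
```

```text
near corners [[ 0.4132 -0.2549  0.102 ]
 [ 0.4138 -0.3441  0.102 ]] [ 0.4135 -0.2995  0.102 ] 0.08923705429994987
sides far [[ 0.5106 -0.2547  0.102 ]
 [ 0.5112 -0.3435  0.102 ]] [ 0.5109 -0.2991  0.102 ]
griptops [[ 0.4624 -0.2671  0.187 ]
 [ 0.4628 -0.3302  0.187 ]
 [ 0.4701 -0.2986  0.187 ]
 [ 0.4554 -0.2988  0.187 ]] [ 0.4626 -0.2987  0.187 ]
pivot z.09 [[ 0.4638 -0.2992  0.09  ]]
slot [[ 0.4708 -0.299   0.102 ]
 [ 0.458  -0.2991  0.102 ]]
```

```bash
python3 -m creep '{"hand":[0,0,0,0,0,0,0,0],"translation":[[-0.8,-0.3,0],[-0.8,-0.3,0],[-0.8,-0.3,0],[-0.8,-0.3,0],[-0.8,-0.3,0],[-0.8,-0.3,0],[-0.8,-0.3,0],[-0.3,0,0]],"turn":[0,0,0,0,0,0,0,0]}';python3 -m creep '{"hand":[0],"translation":[[0,0,0.1]],"turn":[0]}'
python3 - <<'E'
from rig import arm,eyes
import cv2,pickle
o=arm.get_obs(); im=eyes.get_image('wrist'); cv2.imwrite('pics/w2.png',im[:,:,::-1]); pickle.dump(o,open('o2.pkl','wb')); print(o['eef_pos'],o['qd'].round(3))
E
```

```text
time_s: 2.2
eef_pos: [0.4786, -0.0021, 0.2666]
eef_rot: [-2.223, 2.217, 0.001]
wrist_force: [-0.2, 0.2, 0.3]
finger_gap: 1.003
time_s: 2.3
eef_pos: [0.4778, -0.0037, 0.2618]
eef_rot: [-2.224, 2.218, -0.0]
wrist_force: [-0.0, -0.6, -0.2]
finger_gap: 1.0
[ 0.47777187 -0.00372544  0.26181494] [ 0.035  0.039  0.054  0.109  0.029 -0.131  0.025]
```

View pics/w2.png

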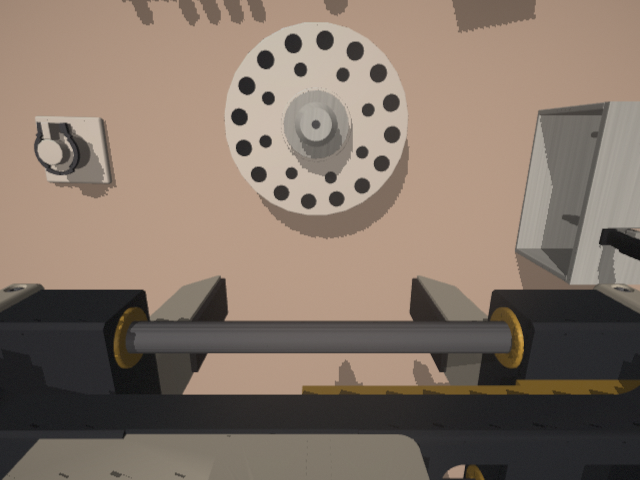

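The spindle top hole is at about (316,125). The disc spans columns 225–407 and rows 23–214, and the magazine is at far left, near (55,152).

Run:
```python
from h import *; import pickle
np.set_printoptions(precision=4,suppress=True)
o=pickle.load(open('o2.pkl','rb'))
crop('pics/w2.png','pics/w2c.png',270,80,100,90,8)
im=cv2.cvtColor(cv2.imread('pics/w2.png'),cv2.COLOR_BGR2HSV)
print(atz((316,124.7),.087,'wrist',o))
m=((im[...,1]<45)&(im[...,2]>120)).astype(np.uint8)
m[:15]=0;m[220:]=0;m[:,:215]=0;m[:,415:]=0
cs=max(cv2.findContours(m,0,1)[0],key=cv2.contourArea)
w=atz(cs[:,0,:],.044,'wrist',o); print(cv2.minEnclosingCircle(w[:,:2].astype(np.float32)), np.linalg.lstsq(np.c_[2*w[:,:2],np.ones(len(w))],(w[:,:2]**2).sum(1),rcond=None)[0])
```

```text
[[ 0.5639 -0.0021  0.087 ]]
((0.5647838115692139, -0.0016113423043861985), 0.09436272084712982) [ 0.5646 -0.0016 -0.3101]
```

View pics/w2c.png

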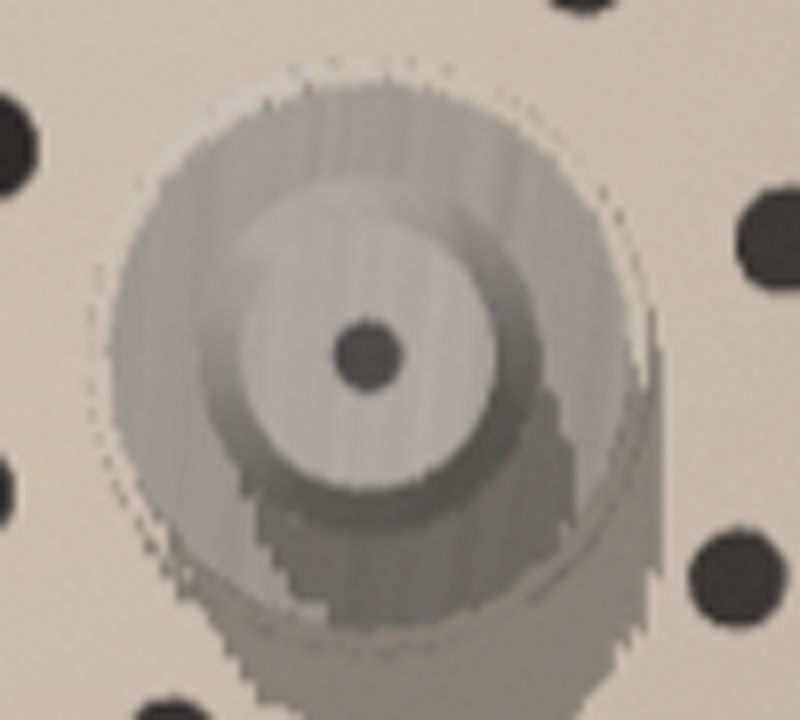

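```bash
python3 -m creep '{"hand":[0,0,0,0,0,0,0,0],"translation":[[-0.8,0.1,0.1],[-0.8,0.1,0.1],[-0.8,0.1,0.1],[-0.8,0.1,0.1],[-0.8,0.1,0.1],[-0.8,0.1,0.1],[-0.8,0,0.1],[0,0,0]],"turn":[0,0,0,0,0,0,0,0]}';python3 -m creep '{"hand":[0],"translation":[[0,0,0]],"turn":[0]}'
python3 - <<'E'
from rig import arm,eyes
import cv2,pickle
o=arm.get_obs(); im=eyes.get_image('wrist'); cv2.imwrite('pics/w3.png',im[:,:,::-1]); pickle.dump(o,open('o3.pkl','wb')); print(o['eef_pos'],o['joint_positions'].round(3))
E
```

```text
time_s: 3.15
eef_pos: [0.4467, 0.2778, 0.2258]
eef_rot: [-2.225, 2.218, 0.003]
wrist_force: [-0.5, 0.1, 0.1]
finger_gap: 0.998
time_s: 3.25
eef_pos: [0.4478, 0.273, 0.226]
eef_rot: [2.219, -2.222, 0.001]
wrist_force: [-0.2, -0.0, 0.1]
finger_gap: 0.998
[0.4478298  0.27302872 0.22597571] [-0.318  0.311 -0.424  1.789  0.144  1.074 -2.365]
```

View pics/w3.png

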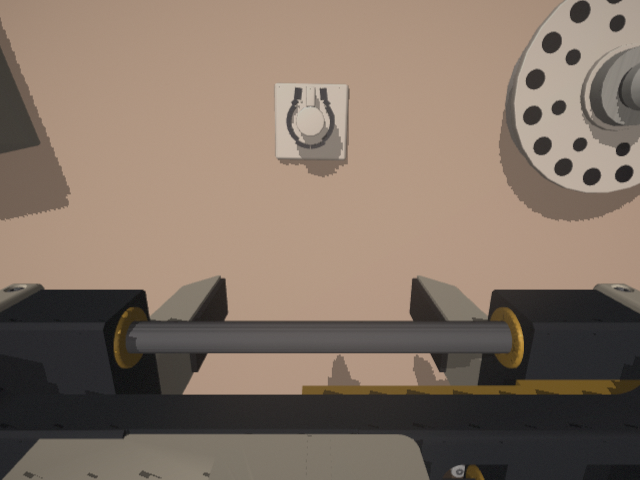

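The magazine foot spans about (276,84) to (348,160) and the stem top is near (311,121). I'll enlarge it.

Run:
```python
from h import *
crop('pics/w3.png','pics/w3c.png',265,75,95,95,8)
```

```text
(no output)
```

View pics/w3c.png

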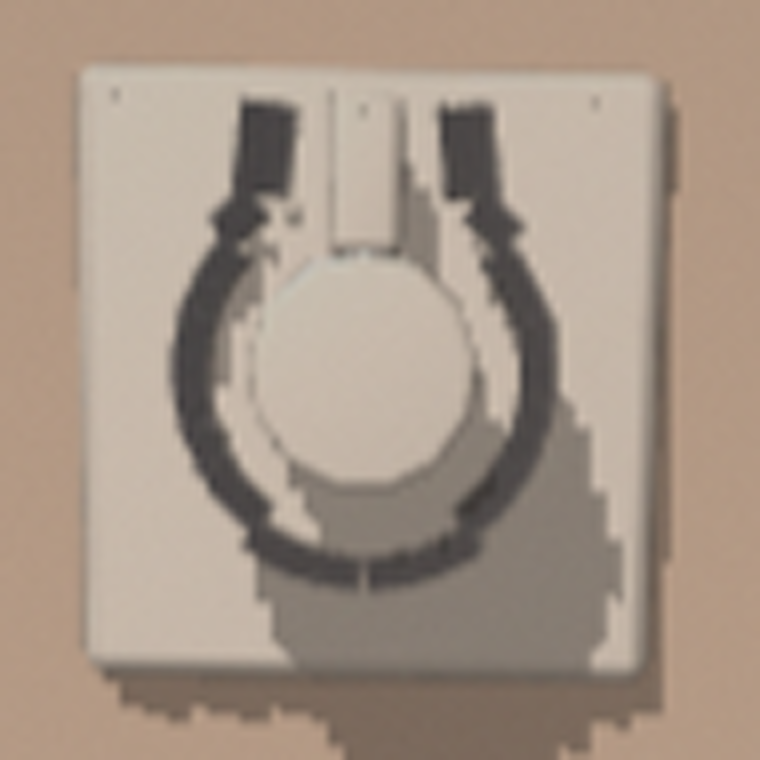

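Run:
```python
from h import *; import pickle
np.set_printoptions(precision=4,suppress=True)
o=pickle.load(open('o3.pkl','rb'))
print(o['eef_pos'],Ro.from_rotvec(o['eef_rot']).as_matrix()[:,0])
c=lambda *p: np.array(p)/8+[265,75]
w=atz(c((82,68),(658,75),(645,670),(92,662)),.008,'wrist',o); print('foot',w,w.mean(0))
for i in range(4):
    d=w[(i+1)%4]-w[i]; print(np.degrees(np.arctan2(d[1],d[0])),np.hypot(*d[:2]))
w=atz(c((173,370),(557,370)),.034,'wrist',o);print('ring sides',w,w.mean(0))
w=atz(c((269,103),(466,103),(365,590)),.034,'wrist',o);print('lug ends, back',w,w[:2].mean(0))
w=atz(c((365,370)),.043,'wrist',o);print('stem',w)
w=atz(c((366,95),(365,245)),.043,'wrist',o);print('rib',w)
```

```text
[0.4478 0.273  0.226 ] [-0.0014 -1.      0.0015]
foot [[0.5739 0.3145 0.008 ]
 [0.573  0.2429 0.008 ]
 [0.5007 0.243  0.008 ]
 [0.5019 0.3158 0.008 ]] [0.5374 0.2791 0.008 ]
-90.72847393067708 0.07155892882622969
179.90419355427733 0.07225032861972537
89.09113535811743 0.07278479412464495
-1.068761988640561 0.07201803800140777
ring sides [[0.5374 0.3019 0.034 ]
 [0.5373 0.2563 0.034 ]] [0.5373 0.2791 0.034 ]
lug ends, back [[0.5667 0.29   0.034 ]
 [0.5667 0.2672 0.034 ]
 [0.512  0.2793 0.034 ]] [0.5667 0.2786 0.034 ]
stem [[0.537  0.2789 0.043 ]]
rib [[0.5664 0.2786 0.043 ]
 [0.5506 0.2788 0.043 ]]
```

```bash
python3 -m creep '{"hand":[0.1,0.2,0.2,0.2,0.2,0.2],"translation":[[0,-0.9,0.6],[-0.1,-0.88,0.6],[0,0,0.8],[0,0,0.8],[0,0,0.4],[0,0,0]],"turn":[0.09,0,0,0,0,0]}' 10
python3 - <<'E'
from rig import arm
from h import *
o=arm.get_obs(); print(o['eef_pos'],Ro.from_rotvec(o['eef_rot']).as_matrix().round(4).tolist())
E
```

```text
time_s: 3.9
eef_pos: [0.5291, 0.2743, 0.0679]
eef_rot: [2.199, -2.235, 0.0]
wrist_force: [-0.9, -0.4, 0.3]
finger_gap: 0.799
[0.52908708 0.27432095 0.06789113] [[-0.0164, -0.9999, -0.0046], [-0.9999, 0.0164, -0.0045], [0.0046, 0.0045, -1.0]]
```

```bash
python3 -m creep '{"hand":[0.2],"translation":[[0,0,0]],"turn":[0]}' 10
```

```text
time_s: 4.0
eef_pos: [0.5309, 0.2769, 0.0715]
eef_rot: [2.204, -2.238, 0.001]
wrist_force: [-0.6, 0.2, 0.2]
finger_gap: 0.801
```

```bash
python3 -m creep '{"hand":[0.2,0.2,0.2,0.2],"translation":[[-0.04,-0.12,0.2],[0,0,0.3],[0,0,0.25],[0,0,0]],"turn":[0,0,0,0]}' 10;python3 -m creep '{"hand":[0.2],"translation":[[0,0,0]],"turn":[0]}' 10
```

```text
time_s: 4.4
eef_pos: [0.5346, 0.2797, 0.0312]
eef_rot: [2.205, -2.233, -0.001]
wrist_force: [-0.5, -1.0, 0.1]
finger_gap: 0.801
time_s: 4.5
eef_pos: [0.5354, 0.2806, 0.0329]
eef_rot: [2.206, -2.235, -0.0]
wrist_force: [-0.2, 0.5, -0.4]
finger_gap: 0.796
```

```bash
python3 -m creep '{"hand":[0.2,0.35,0.42,0.55,0.55,0.55],"translation":[[0.03,-0.03,0.18],[0,0,0],[0,0,0],[0,0,0],[0,0,0],[0,0,0]],"turn":[0,0,0,0,0,0]}' 10;python3 - <<'E'
from rig import arm,eyes
import cv2,pickle
o=arm.get_obs(); im=eyes.get_image('wrist'); cv2.imwrite('pics/w4.png',im[:,:,::-1]); pickle.dump(o,open('o4.pkl','wb')); print(o['eef_pos'],o['wrist_force'],o['finger_gap']*92)
E
```

```text
time_s: 5.1
eef_pos: [0.5375, 0.2793, 0.0247]
eef_rot: [-2.207, 2.236, -0.0]
wrist_force: [-0.1, 0.6, 0.5]
finger_gap: 0.495
[0.53751675 0.27930566 0.02469848] [-0.13071817  0.55142136  0.49725469] 45.543375263628306
```

View pics/w4.png

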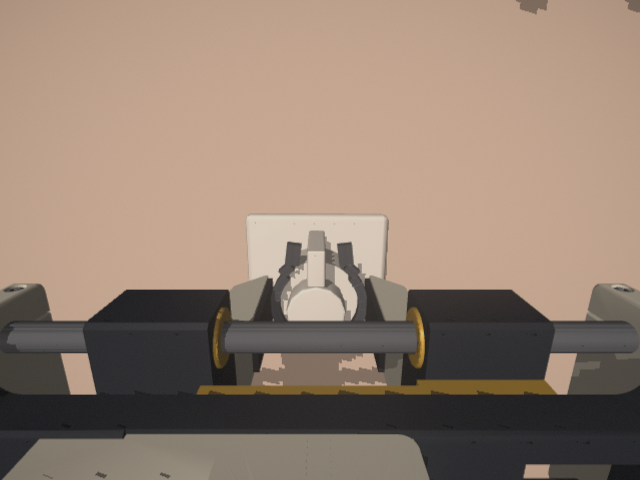

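The ring is gripped: opening 45.5 mm, with the lugs symmetric at (294,243) and (346,243). Now I'll lift and transfer it.

```bash
python3 -m creep '{"hand":[0.55,0.55,0.55,0.55,0.55,0.55,0.55,0.55],"translation":[[0,0,-0.2],[0,0,-0.5],[0,0,-0.7],[0.3,-0.1,-0.6],[0.6,-0.1,0],[0.8,-0.1,0],[0.8,-0.1,0],[0.8,-0.1,0]],"turn":[0,0,0,-0.09,0,0,0,0]}' 10;python3 -m creep '{"hand":[0.55,0.55,0.55,0.55,0.55],"translation":[[0.8,-0.04,0],[0.8,0,0],[0.5,0,0],[0.2,0,0],[0,0,0]],"turn":[0,0,0,0,0]}' 10
```

```text
time_s: 5.95
eef_pos: [0.5622, 0.1126, 0.1254]
eef_rot: [-2.221, 2.221, -0.001]
wrist_force: [0.8, -0.2, -0.9]
finger_gap: 0.491
time_s: 6.45
eef_pos: [0.5641, -0.0022, 0.1249]
eef_rot: [-2.218, 2.225, -0.001]
wrist_force: [0.8, 0.5, 0.9]
finger_gap: 0.494
```

```bash
python3 -m creep '{"hand":[0.55],"translation":[[0,0,0.3]],"turn":[0]}' 10;python3 - <<'E'
from rig import arm,eyes
import cv2,pickle
from h import *
o=arm.get_obs(); im=eyes.get_image('wrist'); cv2.imwrite('pics/w5.png',im[:,:,::-1]); pickle.dump(o,open('o5.pkl','wb')); print(o['eef_pos'],o['qd'].round(3),o['wrist_force'],o['finger_gap']*92)
cv2.imwrite('pics/t5.png',eyes.get_image('top')[:,:,::-1]);cv2.imwrite('pics/s5.png',eyes.get_image('side')[:,:,::-1])
crop('pics/w5.png','pics/w5c.png',240,210,160,120,5)
crop('pics/s5.png','pics/s5c.png',260,190,140,120,5)
E
```

```text
time_s: 6.55
eef_pos: [0.5656, 0.0011, 0.1113]
eef_rot: [-2.219, 2.218, -0.003]
wrist_force: [-0.6, 0.1, 0.2]
finger_gap: 0.489
[0.56560175 0.00112675 0.11133888] [-0.065  0.206  0.048  0.169  0.109 -0.346 -0.099] [-0.59521818  0.05861932  0.1620166 ] 45.00058361647377
```

View pics/w5c.png

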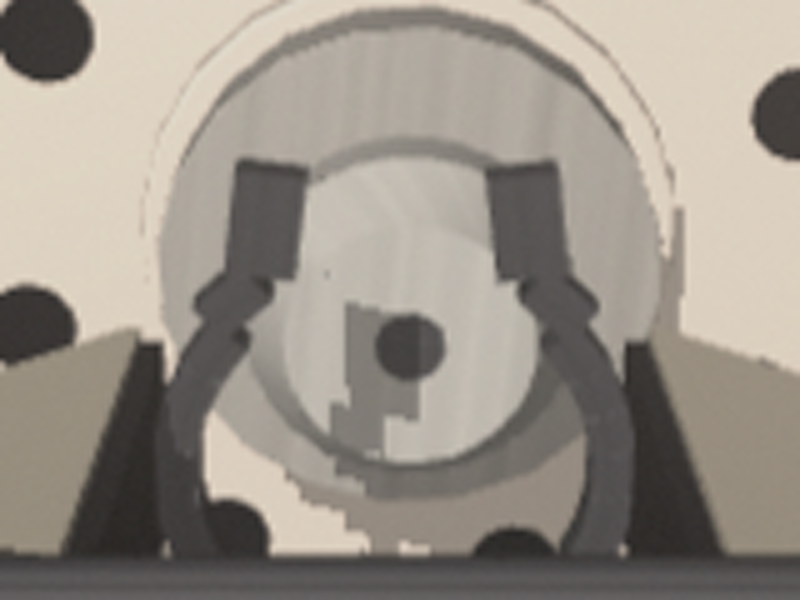

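View pics/s5c.png

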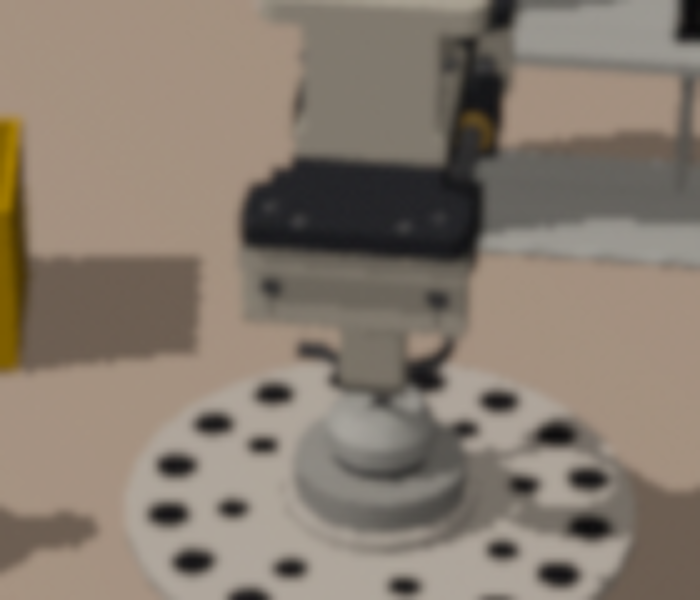

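```bash
python3 - <<'E'
from h import *; import pickle
np.set_printoptions(precision=4,suppress=True)
o=pickle.load(open('o5.pkl','rb'))
c=lambda *p: np.array(p)/5+[240,210]
zt=o['eef_pos'][2]+.0053+.004
w=atz(c((242,160),(557,160),(307,168),(487,168)),zt,'wrist',o);print(w,w.mean(0))
w=atz(c((157,520),(634,520)),zt,'wrist',o);print('sides',w,w.mean(0))
print(atz(c((410,347)),.087,'wrist',o)); print(Ro.from_rotvec(o['eef_rot']).as_matrix().round(4))
R=Ro.from_rotvec(o['eef_rot']).as_matrix()
E
python3 -m creep '{"hand":[0.55,0.55],"translation":[[0,0,0],[0,0,0]],"turn":[0,0]}' 10
```

```text
[[ 0.597   0.0135  0.1206]
 [ 0.597  -0.0144  0.1206]
 [ 0.5962  0.0078  0.1206]
 [ 0.5962 -0.0082  0.1206]] [ 0.5966 -0.0004  0.1206]
sides [[ 0.5614  0.0224  0.1206]
 [ 0.5614 -0.0227  0.1206]] [ 0.5614 -0.0001  0.1206]
[[ 0.5647 -0.0018  0.087 ]]
[[ 0.0007 -1.      0.004 ]
 [-1.     -0.0007  0.0014]
 [-0.0014 -0.004  -1.    ]]
time_s: 6.9
eef_pos: [0.5644, 0.0001, 0.11]
eef_rot: [-2.222, 2.22, -0.0]
wrist_force: [0.9, 0.2, -1.1]
finger_gap: 0.492
```

```bash
python3 -m creep '{"hand":[0.55,0.55,0.55,0.55],"translation":[[0.02,0.01,0.2],[0,0,0.25],[0,0,0.13],[0,0,0]],"turn":[0,0,0,0]}' 10; python3 -m creep '{"hand":[0.55,0.55],"translation":[[0,0,0],[0,0,0]],"turn":[0,0]}' 10;python3 - <<'E'
from rig import arm,eyes
import cv2,pickle
from h import *
o=arm.get_obs(); im=eyes.get_image('wrist'); cv2.imwrite('pics/w6.png',im[:,:,::-1]); pickle.dump(o,open('o6.pkl','wb')); print(o['eef_pos'],o['qd'].round(3),o['wrist_force'],o['finger_gap']*92)
crop('pics/w6.png','pics/w6c.png',240,210,160,120,5)
E
```

```text
time_s: 7.3
eef_pos: [0.5627, -0.002, 0.0789]
eef_rot: [2.22, -2.221, -0.003]
wrist_force: [-0.1, 0.6, 0.4]
finger_gap: 0.493
time_s: 7.5
eef_pos: [0.5637, -0.0019, 0.0806]
eef_rot: [-2.221, 2.222, -0.0]
wrist_force: [-0.1, 1.0, -0.1]
finger_gap: 0.494
[ 0.56368147 -0.00189875  0.08060546] [-0.    -0.004 -0.     0.     0.001 -0.001  0.001] [-0.0930318   0.99538788 -0.08964913] 45.437132701133436
```

View pics/w6c.png

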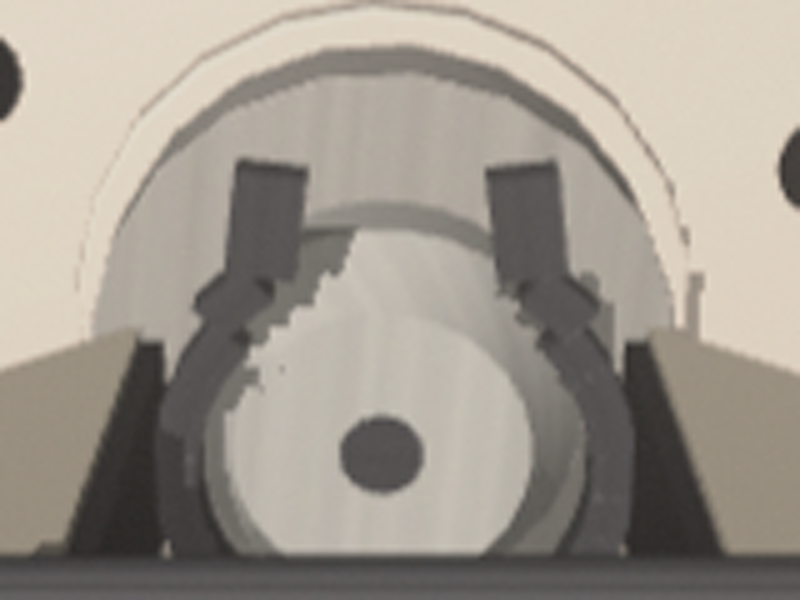

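Run:
```python
from h import *; import pickle
np.set_printoptions(precision=4,suppress=True)
o=pickle.load(open('o6.pkl','rb'))
c=lambda *p: np.array(p)/5+[240,210]
zt=o['eef_pos'][2]+.0053+.004
w=atz(c((240,160),(557,160),(307,168),(487,168)),zt,'wrist',o);print(w,w.mean(0))
w=atz(c((157,520),(632,520)),zt,'wrist',o);print('sides',w,w.mean(0))
print(atz(c((382,455),(217,455),(535,455)),.087,'wrist',o))
```

```text
[[ 0.5951  0.0106  0.0899]
 [ 0.5951 -0.0175  0.0899]
 [ 0.5944  0.0047  0.0899]
 [ 0.5944 -0.0113  0.0899]] [ 0.5947 -0.0034  0.0899]
sides [[ 0.5595  0.0194  0.0899]
 [ 0.5595 -0.0255  0.0899]] [ 0.5595 -0.0031  0.0899]
[[ 0.5648 -0.0019  0.087 ]
 [ 0.5648  0.0138  0.087 ]
 [ 0.5648 -0.0164  0.087 ]]
```

```bash
python3 -m creep '{"hand":[0.55,0.55,0.55,0.55],"translation":[[-0.026,0,0.03],[0,0,0.04],[0,0,0.02],[0,0,0]],"turn":[0,0,0,0]}' 10; python3 -m creep '{"hand":[0.55,0.55],"translation":[[0,0,0],[0,0,0]],"turn":[0,0]}' 10
```

```text
time_s: 7.95
eef_pos: [0.5636, -0.0007, 0.0759]
eef_rot: [2.221, -2.222, 0.0]
wrist_force: [-0.9, 0.1, 0.9]
finger_gap: 0.493
time_s: 8.15
eef_pos: [0.5636, -0.0007, 0.076]
eef_rot: [-2.221, 2.222, -0.0]
wrist_force: [-0.1, -0.7, -0.1]
finger_gap: 0.492
```

```bash
python3 -m creep '{"hand":[0.55,0.55,0.55],"translation":[[0,0,0.02],[0,0,0],[0,0,0]],"turn":[0,0,0]}' 10; python3 -m creep '{"hand":[0.55,0.55,0.55],"translation":[[0,0,0.02],[0,0,0],[0,0,0]],"turn":[0,0,0]}' 10
```

```text
time_s: 8.45
eef_pos: [0.5638, -0.0007, 0.0752]
eef_rot: [-2.221, 2.222, -0.001]
wrist_force: [-0.2, 0.3, 3.3]
finger_gap: 0.491
time_s: 8.75
eef_pos: [0.5639, -0.0007, 0.0746]
eef_rot: [-2.22, 2.222, -0.001]
wrist_force: [-0.8, -1.2, 9.3]
finger_gap: 0.492
```

```bash
python3 -m creep '{"hand":[0.55,0.55,0.46,0.42,0.36,0.3,0.2,0.1],"translation":[[0,0,-0.02],[0,0,0],[0,0,0],[0,0,0],[0,0,0],[0,0,0],[0,0,0],[0,0,0]],"turn":[0,0,0,0,0,0,0,0]}' 10;python3 - <<'E'
from rig import arm,eyes
import cv2,pickle
from h import *
o=arm.get_obs(); im=eyes.get_image('wrist'); cv2.imwrite('pics/w7.png',im[:,:,::-1]); pickle.dump(o,open('o7.pkl','wb')); print(o['eef_pos'],o['wrist_force'],o['finger_gap']*92)
crop('pics/w7.png','pics/w7c.png',240,210,160,120,5)
E
```

```text
time_s: 9.55
eef_pos: [0.5635, -0.0006, 0.0749]
eef_rot: [2.221, -2.222, -0.0]
wrist_force: [-0.5, -0.1, -0.6]
finger_gap: 0.827
[ 0.56349309 -0.00061914  0.07489154] [-0.5497489  -0.14967486 -0.60667428] 76.07434667663331
```

View pics/w7c.png

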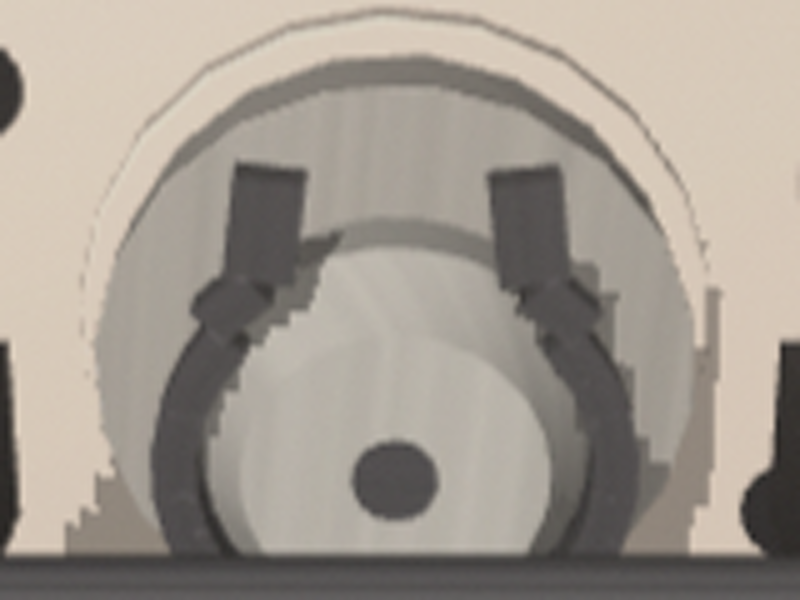

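```bash
python3 -m creep '{"hand":[0,0,0,0,0,0,0,0],"translation":[[0,0,-0.4],[0,0,-0.8],[0,0.3,-0.8],[0,0.4,-0.6],[0,0.5,-0.4],[0,0.4,0],[0,0,0],[0,0,0]],"turn":[0,0,0,0,0,0,0,0]}' 10;python3 - <<'E'
from rig import arm,eyes
import cv2,pickle
from h import *
o=arm.get_obs(); im=eyes.get_image('wrist'); cv2.imwrite('pics/w8.png',im[:,:,::-1]); pickle.dump(o,open('o8.pkl','wb')); print(o['eef_pos'],o['qd'].round(3))
cv2.imwrite('pics/s8.png',eyes.get_image('side')[:,:,::-1])
crop('pics/w8.png','pics/w8c.png',260,70,120,100,6)
crop('pics/s8.png','pics/s8c.png',280,250,120,80,6)
E
```

```text
time_s: 10.4
eef_pos: [0.4837, -0.0007, 0.2252]
eef_rot: [-2.22, 2.222, -0.001]
wrist_force: [0.5, 1.4, -0.3]
finger_gap: 1.001
[ 0.48367747 -0.00074906  0.22516043] [-0.004  0.028  0.005 -0.019  0.001 -0.002 -0.001]
```

View pics/w8c.png

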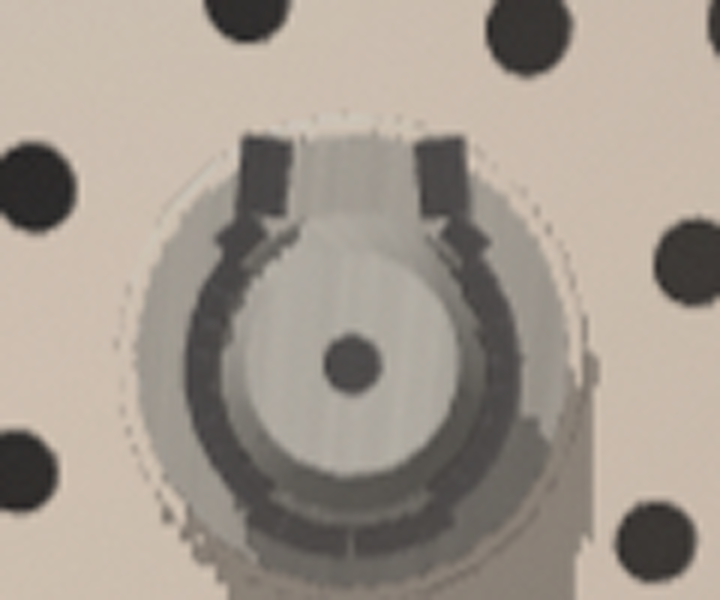

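View pics/s8c.png

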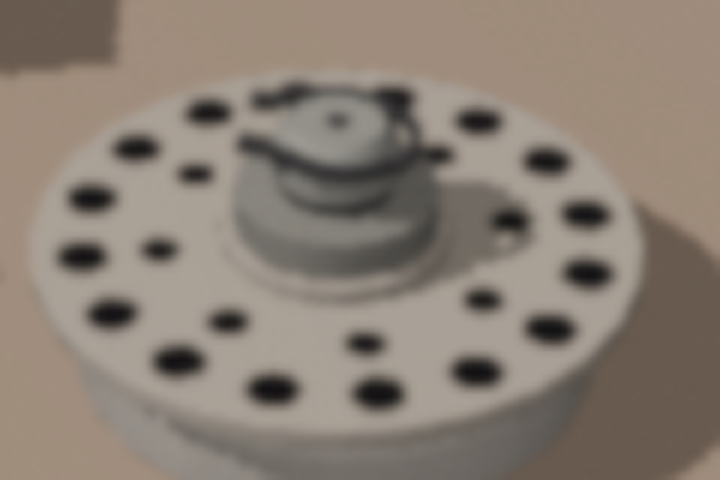

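Run:
```python
from h import *; import pickle
np.set_printoptions(precision=4,suppress=True)
o=pickle.load(open('o8.pkl','rb'))
c=lambda *p: np.array(p)/6+[260,70]
w=atz(c((242,136),(465,136),(293,143),(415,143)),.085,'wrist',o);print('lugs',w,w.mean(0))
w=atz(c((185,370),(521,370),(352,557)),.085,'wrist',o);print('sides',w,w[:2].mean(0))
print(atz(c((352,364)),.087,'wrist',o))
```

```text
lugs [[ 0.593   0.0125  0.085 ]
 [ 0.593  -0.0169  0.085 ]
 [ 0.5922  0.0058  0.085 ]
 [ 0.5921 -0.0103  0.085 ]] [ 0.5926 -0.0022  0.085 ]
sides [[ 0.5635  0.0208  0.085 ]
 [ 0.5634 -0.025   0.085 ]
 [ 0.5385 -0.002   0.085 ]] [ 0.5634 -0.0021  0.085 ]
[[ 0.5642 -0.002   0.087 ]]
```

```bash
python3 -m creep '{"hand":[0,0,0,0,0,0,0,0],"translation":[[0.7,0.1,-0.1],[0.8,0.1,0],[0.8,0.1,0],[0.8,0.1,0],[0.8,0,0],[0.8,0,0],[0.8,0,0],[0.45,0,0]],"turn":[0,0,0,0,0,0,0,0]}' 10;python3 -m creep '{"hand":[0,0,0],"translation":[[0,0,0],[0,0,0],[0,0,0]],"turn":[0,0,0]}' 10;python3 - <<'E'
from rig import arm,eyes
import cv2,pickle
from h import *
o=arm.get_obs(); im=eyes.get_image('wrist'); cv2.imwrite('pics/w9.png',im[:,:,::-1]); pickle.dump(o,open('o9.pkl','wb')); print(o['eef_pos'],o['qd'].round(3))
E
```

```text
time_s: 11.3
eef_pos: [0.463, -0.3022, 0.2291]
eef_rot: [2.216, -2.225, -0.0]
wrist_force: [0.1, -0.0, -0.5]
finger_gap: 0.999
time_s: 11.6
eef_pos: [0.4639, -0.2967, 0.2295]
eef_rot: [-2.223, 2.22, 0.002]
wrist_force: [-0.0, -0.1, -0.7]
finger_gap: 1.0
[ 0.46394097 -0.29669868  0.2295356 ] [-0.006 -0.009 -0.001  0.006  0.003 -0.001  0.002]
```

View pics/w9.png

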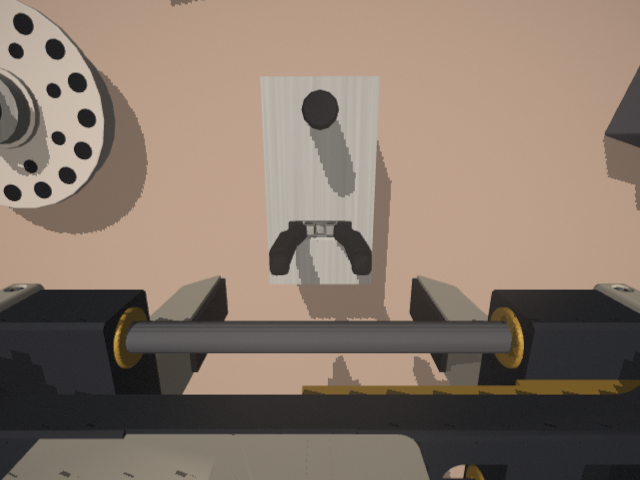

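Run:
```python
from h import *; import pickle
np.set_printoptions(precision=4,suppress=True)
o=pickle.load(open('o9.pkl','rb'))
crop('pics/w9.png','pics/w9c.png',250,200,140,100,5.7)
w=atz([(261,77),(379,76),(371,283),(270,283)],.102,'wrist',o);print(w,w.mean(0))
w=atz([(270,262),(371,262)],.187,'wrist',o);print(w,w.mean(0))
w=atz([(302.5,234)],.09,'wrist',o)
```

```text
[[ 0.5826 -0.2543  0.102 ]
 [ 0.5834 -0.3427  0.102 ]
 [ 0.4152 -0.3442  0.102 ]
 [ 0.415  -0.2546  0.102 ]] [ 0.499 -0.299  0.102]
[[ 0.4666 -0.268   0.187 ]
 [ 0.4667 -0.3297  0.187 ]] [ 0.4666 -0.2988  0.187 ]
```

View pics/w9c.png

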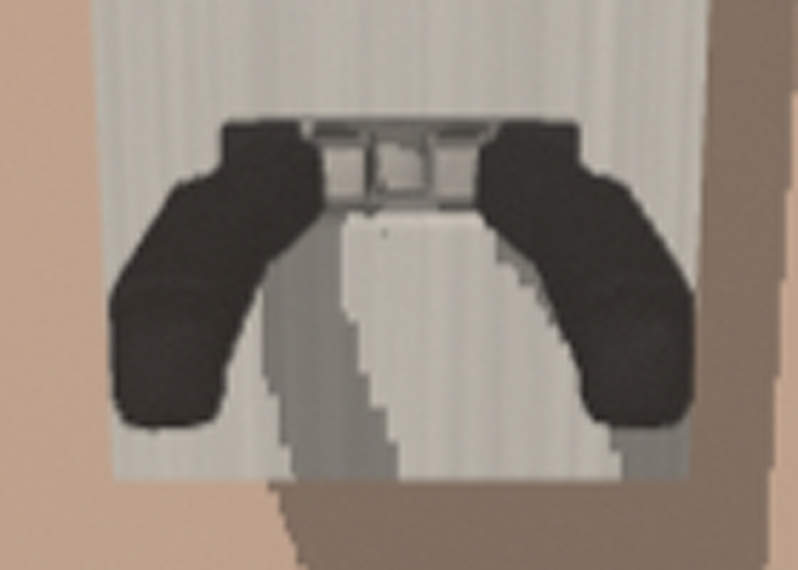

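```bash
python3 -m creep '{"hand":[0,0,0,0,0,0],"translation":[[0.02,0,0.3],[0,0,0.5],[0,0,0.5],[0,0,0.4],[0,0,0.09],[0,0,0]],"turn":[0,0,0,0,0,0]}' 30;python3 -m creep '{"hand":[0,0,0.15,0.22,0.25],"translation":[[0,0,0],[0,0,0],[0,0,0],[0,0,0],[0,0,0]],"turn":[0,0,0,0,0]}' 30
```

```text
time_s: 12.25
eef_pos: [0.4634, -0.2981, 0.1403]
eef_rot: [2.222, -2.22, -0.002]
wrist_force: [-0.4, 0.6, 0.7]
finger_gap: 0.998
time_s: 12.75
eef_pos: [0.4635, -0.2992, 0.1407]
eef_rot: [-2.221, 2.222, -0.001]
wrist_force: [-0.7, 0.2, -0.3]
finger_gap: 0.788
```

```bash
python3 -m creep '{"hand":[0.28,0.28,0.3,0.3,0.33,0.34,0.34,0.34],"translation":[[0,0,0],[0,0,0],[0,0,0],[0,0,0],[0,0,0],[0,0,0],[0,0,0],[0,0,0]],"turn":[0,0,0,0,0,0,0,0]}' 30;python3 - <<'E'
from rig import arm,eyes
import cv2,pickle
from h import *
o=arm.get_obs(); im=eyes.get_image('wrist'); cv2.imwrite('pics/w10.png',im[:,:,::-1]); pickle.dump(o,open('o10.pkl','wb')); print(o['eef_pos'],o['wrist_force'],o['finger_gap']*92)
E
```

```text
time_s: 13.55
eef_pos: [0.4636, -0.2994, 0.1408]
eef_rot: [-2.221, 2.222, -0.001]
wrist_force: [0.4, -0.5, 5.2]
finger_gap: 0.664
[ 0.46363971 -0.29944673  0.14078276] [ 0.39696414 -0.53797393  5.16107798] 61.1261048780121
```

View pics/w10.png

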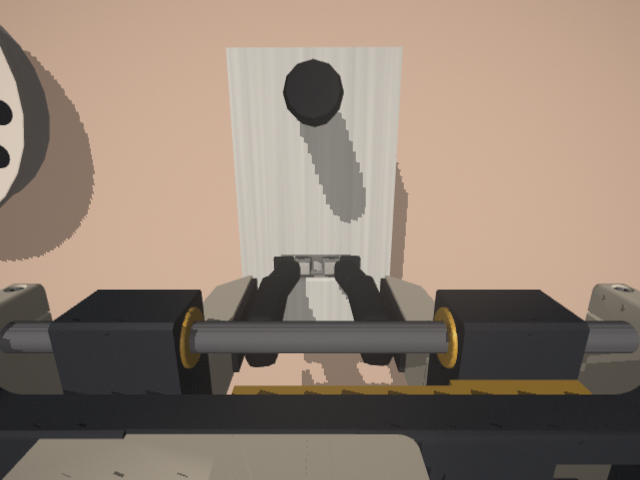

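```bash
python3 -m creep '{"hand":[0.34,0.34,0.34,0.34,0.34,0.34,0.34,0.34],"translation":[[0,0,-0.1],[0,0,-0.3],[0,0,-0.5],[0,0,-0.5],[0,0,-0.5],[0,0,-0.35],[0,0,0],[0,0,0]],"turn":[0,0,0,0,0,0,0,0]}' 30;python3 - <<'E'
from rig import arm,eyes
import cv2,pickle
from h import *
o=arm.get_obs(); im=eyes.get_image('wrist'); cv2.imwrite('pics/w11.png',im[:,:,::-1]); pickle.dump(o,open('o11.pkl','wb')); print(o['eef_pos'],o['wrist_force'],o['ft_torque'],o['finger_gap']*92)
E
```

```text
time_s: 14.4
eef_pos: [0.463, -0.2989, 0.2523]
eef_rot: [2.221, -2.222, -0.001]
wrist_force: [0.4, -0.4, -1.9]
finger_gap: 0.659
[ 0.4629794  -0.29890645  0.25225242] [ 0.44854473 -0.44192871 -1.88233434] [ 0.03785328 -0.01994506 -0.04349167] 60.59757249311095
```

View pics/w11.png

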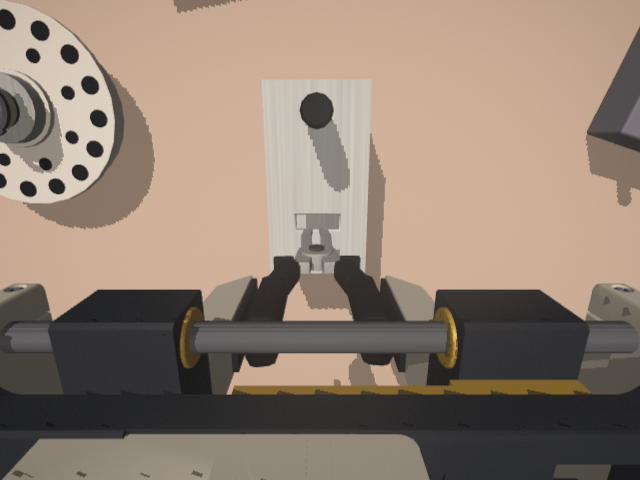

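```bash
python3 -m creep '{"hand":[0.34,0.34,0.34,0.34,0.34,0.34,0.34,0.34],"translation":[[-0.4,0,0],[-0.7,-0.2,0],[-0.8,-0.3,0],[-0.8,-0.4,0],[-0.8,-0.4,0],[-0.8,-0.4,0],[-0.8,-0.4,0],[-0.5,-0.3,0]],"turn":[0,0,0,0,0,0,0,0]}' 30;python3 -m creep '{"hand":[0.34,0.34,0.34,0.34],"translation":[[-0.3,-0.14,0],[0,0,0],[0,0,0],[0,0,0]],"turn":[0,0,0,0]}' 30;python3 - <<'E'
from rig import arm,eyes
import cv2,pickle
from h import *
o=arm.get_obs(); im=eyes.get_image('wrist'); cv2.imwrite('pics/w12.png',im[:,:,::-1]); pickle.dump(o,open('o12.pkl','wb')); print(o['eef_pos'],o['wrist_force'],o['finger_gap']*92)
cv2.imwrite('pics/s12.png',eyes.get_image('side')[:,:,::-1])
crop('pics/w12.png','pics/w12c.png',240,160,160,120,5)
crop('pics/s12.png','pics/s12c.png',260,180,140,120,5)
E
```

```text
time_s: 15.25
eef_pos: [0.5835, -0.0151, 0.2513]
eef_rot: [2.224, -2.218, -0.004]
wrist_force: [0.2, 0.3, -1.3]
finger_gap: 0.661
time_s: 15.65
eef_pos: [0.5899, -0.0064, 0.2525]
eef_rot: [2.217, -2.224, 0.0]
wrist_force: [-1.3, -0.3, -1.1]
finger_gap: 0.659
[ 0.58986688 -0.00638791  0.25250857] [-1.29155297 -0.3490722  -1.0735517 ] 60.672572745709985
```

View pics/w12c.png

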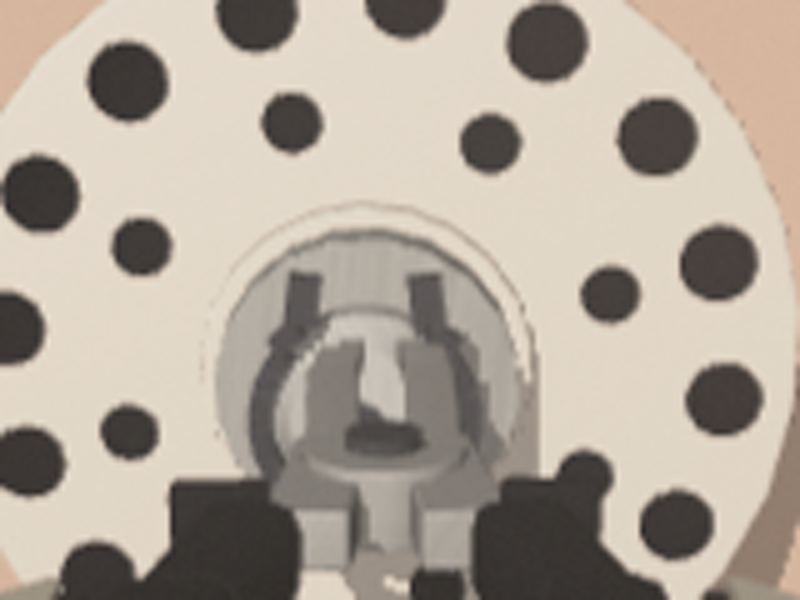

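View pics/s12c.png

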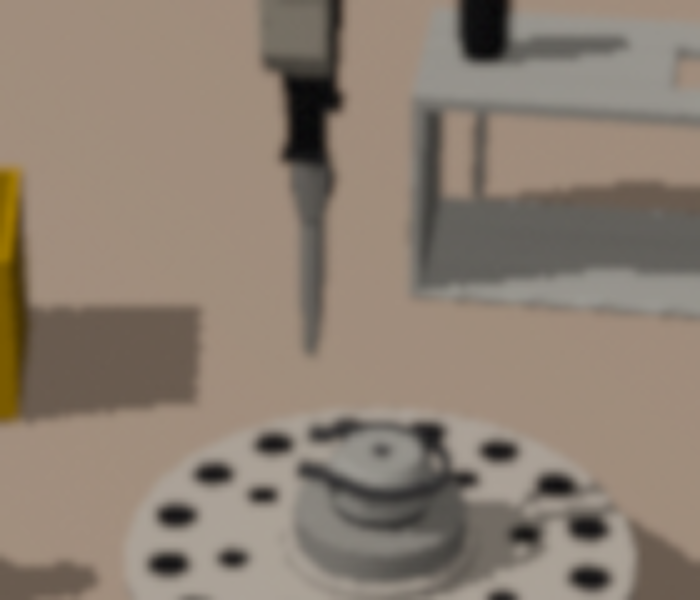

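```bash
python3 -m creep '{"hand":[0.325,0.325,0.325,0.325,0.325,0.325],"translation":[[-0.11,0,0.2],[0,0,0.3],[0,0,0.19],[0,0,0],[0,0,0],[0,0,0]],"turn":[0,0,0,0,0,0]}' 30;python3 - <<'E'
from rig import arm,eyes
import cv2,pickle
from h import *
np.set_printoptions(precision=4,suppress=True)
o=arm.get_obs(); im=eyes.get_image('wrist'); cv2.imwrite('pics/w13.png',im[:,:,::-1]); pickle.dump(o,open('o13.pkl','wb')); print(o['eef_pos'],o['wrist_force'],o['finger_gap']*92)
cv2.imwrite('pics/s13.png',eyes.get_image('side')[:,:,::-1])
crop('pics/w13.png','pics/w13c.png',270,180,100,75,8)
crop('pics/s13.png','pics/s13c.png',290,220,80,80,8)
R=Ro.from_rotvec(o['eef_rot']).as_matrix(); print(R)
for d in (0.1248,.1203):
  print(proj(o['eef_pos']+R@np.array([0,0,d]),'wrist',o))
E
```

```text
time_s: 16.35
eef_pos: [0.5909, 0.0014, 0.219]
eef_rot: [-2.22, 2.222, -0.001]
wrist_force: [-0.2, -0.7, -1.2]
finger_gap: 0.676
[0.5909 0.0014 0.219 ] [-0.2185 -0.694  -1.1728] 62.16547849162492
[[-0.0006 -1.      0.001 ]
 [-1.      0.0006  0.    ]
 [-0.     -0.001  -1.    ]]
[[317.3161 230.7072]]
[[317.299  232.1411]]
```

View pics/w13c.png

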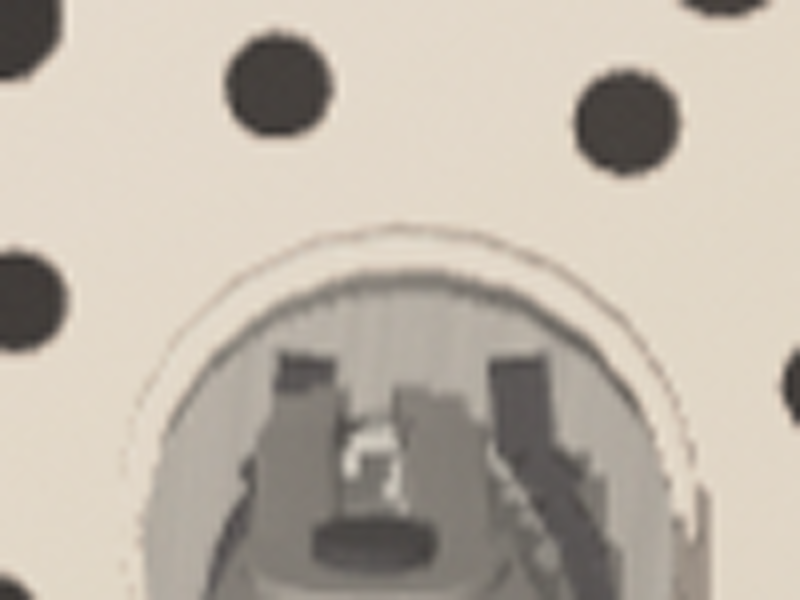

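View pics/s13c.png

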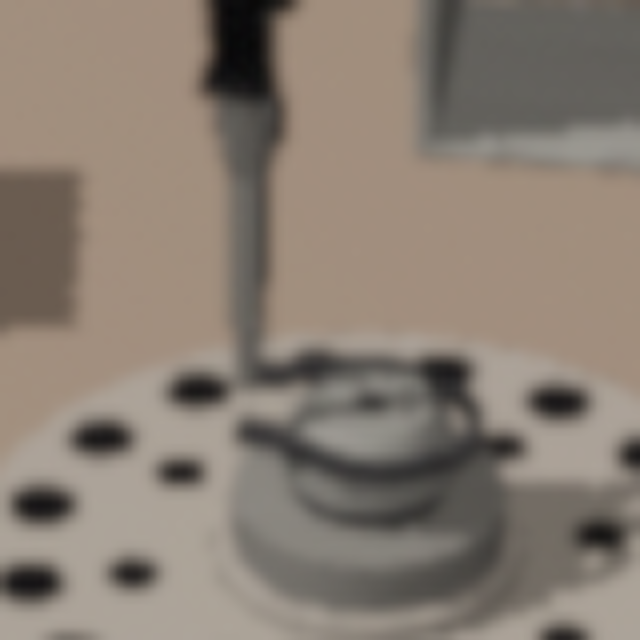

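```bash
python3 - <<'E'
from h import *; import pickle
np.set_printoptions(precision=4,suppress=True)
o=pickle.load(open('o13.pkl','rb'))
c=lambda *p: np.array(p)/8+[270,180]
w=atz(c((280,355),(548,358),(335,360),(488,360)),.085,'wrist',o);print('lugs',w,w.mean(0))
for z in (.094,.0985): print('tip',atz(c((368,385),(368,395)),z,'wrist',o))
print('spread pivot',atz(c((375,545)),.219-.0568,'wrist',o))
# side
s=lambda *p: np.array(p)/8+[290,220]
w=atz(s((238,432),(262,372)),.083,'side');print('side lug ends',w)
print('side tip', atz(s((245,382)),.094,'side'), proj([.5909,.0014,.0942],'side'), s((245,382)))
E
python3 - <<'E'
from h import *
crop('pics/w13.png','pics/w13d.png',295,215,50,38,16)
E
```

```text
lugs [[ 0.5942  0.012   0.085 ]
 [ 0.5938 -0.0169  0.085 ]
 [ 0.5936  0.0061  0.085 ]
 [ 0.5936 -0.0104  0.085 ]] [ 0.5938 -0.0023  0.085 ]
tip [[0.5932 0.0025 0.094 ]
 [0.5921 0.0025 0.094 ]]
tip [[0.5944 0.0025 0.0985]
 [0.5933 0.0025 0.0985]]
spread pivot [[0.5979 0.0015 0.1622]]
side lug ends [[ 0.5921  0.013   0.083 ]
 [ 0.5902 -0.012   0.083 ]]
side tip [[0.591  0.0089 0.094 ]] [[321.3064 265.4034]] [[320.625 267.75 ]]
```

View pics/w13d.png

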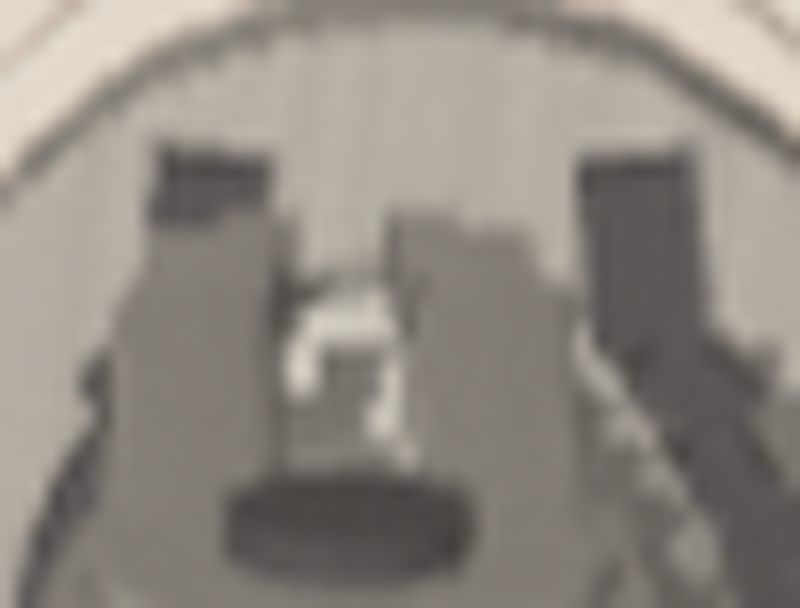

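```bash
python3 -m creep '{"hand":[0.325,0.325,0.325,0.325],"translation":[[0.094,0.02,0],[0,0,0],[0,0,0],[0,0,0]],"turn":[0,0,0,0]}' 30;python3 - <<'E'
from rig import arm,eyes
import cv2,pickle
from h import *
np.set_printoptions(precision=4,suppress=True)
o=arm.get_obs(); im=eyes.get_image('wrist'); cv2.imwrite('pics/w14.png',im[:,:,::-1]); pickle.dump(o,open('o14.pkl','wb')); print(o['eef_pos'],o['wrist_force'],o['finger_gap']*92)
cv2.imwrite('pics/s14.png',eyes.get_image('side')[:,:,::-1])
crop('pics/w14.png','pics/w14c.png',295,215,50,38,16)
crop('pics/s14.png','pics/s14c.png',290,220,80,80,8)
E
```

```text
time_s: 16.85
eef_pos: [0.5896, -0.0033, 0.2185]
eef_rot: [-2.221, 2.222, -0.0]
wrist_force: [-0.1, 0.2, -1.8]
finger_gap: 0.673
[ 0.5896 -0.0033  0.2185] [-0.1315  0.1565 -1.8004] 61.93863322320407
```

View pics/w14c.png

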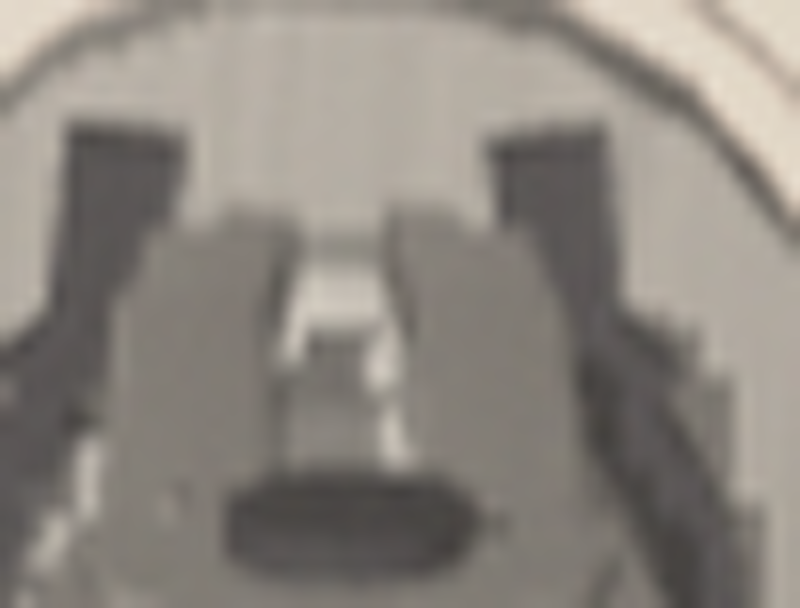

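View pics/s14c.png

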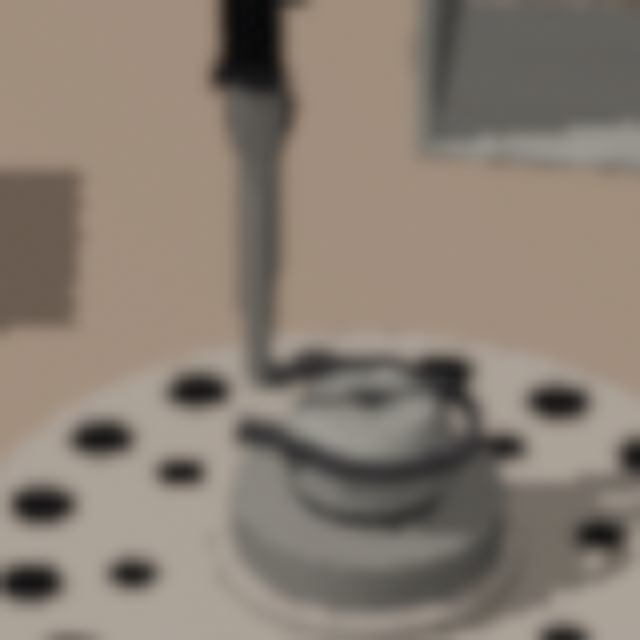

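```bash
python3 -m creep '{"hand":[0.325,0.325,0.325,0.325,0.325],"translation":[[0,0,0.07],[0,0,0.07],[0,0,0.06],[0,0,0],[0,0,0]],"turn":[0,0,0,0,0]}' 30;python3 - <<'E'
from rig import arm,eyes
import cv2,pickle
from h import *
np.set_printoptions(precision=4,suppress=True)
o=arm.get_obs(); im=eyes.get_image('wrist'); cv2.imwrite('pics/w15.png',im[:,:,::-1]); pickle.dump(o,open('o15.pkl','wb')); print(o['eef_pos'],o['wrist_force'],o['finger_gap']*92)
crop('pics/w15.png','pics/w15c.png',295,215,50,38,16)
E
```

```text
time_s: 17.45
eef_pos: [0.5895, -0.0033, 0.2083]
eef_rot: [2.221, -2.222, -0.0]
wrist_force: [-0.0, -0.3, -0.9]
finger_gap: 0.672
[ 0.5895 -0.0033  0.2083] [-0.0027 -0.2782 -0.9021] 61.8508310022073
```

View pics/w15c.png

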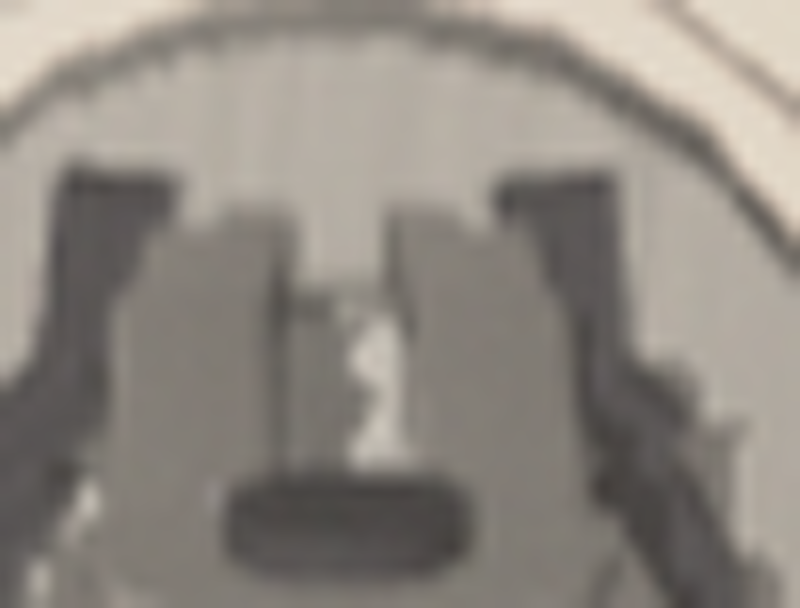

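```bash
python3 -m creep '{"hand":[0.325,0.325,0.325],"translation":[[0,0,0.04],[0,0,0],[0,0,0]],"turn":[0,0,0]}' 30;python3 -m creep '{"hand":[0.325,0.325,0.325],"translation":[[0,0,0.02],[0,0,0],[0,0,0]],"turn":[0,0,0]}' 30
```

```text
time_s: 17.8
eef_pos: [0.5895, -0.0033, 0.2064]
eef_rot: [-2.221, 2.222, -0.0]
wrist_force: [-0.3, -0.5, -1.0]
finger_gap: 0.676
time_s: 18.1
eef_pos: [0.5895, -0.0033, 0.2055]
eef_rot: [-2.221, 2.222, -0.0]
wrist_force: [0.2, 0.3, -1.8]
finger_gap: 0.675
```

Run:
```python
from rig import arm,eyes
import cv2,pickle
from h import *
np.set_printoptions(precision=4,suppress=True)
o=arm.get_obs(); im=eyes.get_image('wrist'); cv2.imwrite('pics/w16.png',im[:,:,::-1]); pickle.dump(o,open('o16.pkl','wb')); print(o['eef_pos'],o['wrist_force'],o['finger_gap']*92)
cv2.imwrite('pics/s16.png',eyes.get_image('side')[:,:,::-1])
crop('pics/w16.png','pics/w16c.png',295,215,50,38,16)
crop('pics/s16.png','pics/s16c.png',290,220,80,80,8)
```

```text
[ 0.5895 -0.0033  0.2055] [ 0.2366  0.2607 -1.8439] 62.09548322908346
```

View pics/w16c.png

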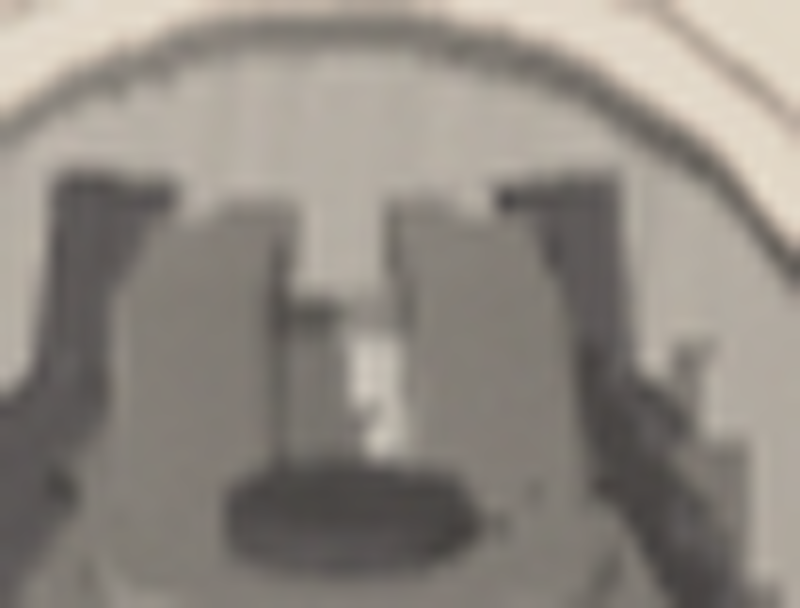

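View pics/s16c.png

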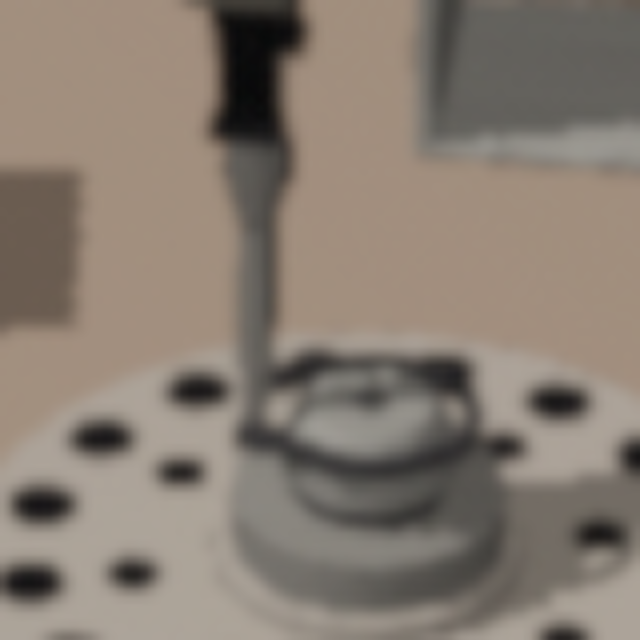

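```bash
python3 -m creep '{"hand":[0.325,0.325,0.325],"translation":[[0,0,0.02],[0,0,0],[0,0,0]],"turn":[0,0,0]}' 30;python3 -m creep '{"hand":[0.325,0.325,0.325],"translation":[[0,0,0.01],[0,0,0],[0,0,0]],"turn":[0,0,0]}' 30
```

```text
time_s: 18.5
eef_pos: [0.5895, -0.0033, 0.2044]
eef_rot: [2.221, -2.222, 0.0]
wrist_force: [-1.0, -0.0, -0.1]
finger_gap: 0.677
time_s: 18.8
eef_pos: [0.5896, -0.0034, 0.204]
eef_rot: [-2.221, 2.222, -0.0]
wrist_force: [-0.5, -0.2, -0.1]
finger_gap: 0.677
```

```bash
python3 -m creep '{"hand":[0.345,0.345,0.345],"translation":[[0,0,0],[0,0,0],[0,0,0]],"turn":[0,0,0]}' 40;python3 -m creep '{"hand":[0.365,0.365,0.365],"translation":[[0,0,0],[0,0,0],[0,0,0]],"turn":[0,0,0]}' 40
```

```text
time_s: 19.1
eef_pos: [0.5895, -0.0033, 0.204]
eef_rot: [-2.221, 2.222, -0.0]
wrist_force: [-0.8, -0.5, -0.8]
finger_gap: 0.654
time_s: 19.4
eef_pos: [0.5895, -0.0034, 0.2039]
eef_rot: [2.221, -2.222, 0.0]
wrist_force: [-0.1, 0.6, -1.1]
finger_gap: 0.638
```

```bash
python3 -m creep '{"hand":[0.385,0.385,0.385],"translation":[[0,0,0],[0,0,0],[0,0,0]],"turn":[0,0,0]}' 40;python3 -m creep '{"hand":[0.405,0.405,0.405],"translation":[[0,0,0],[0,0,0],[0,0,0]],"turn":[0,0,0]}' 40;python3 - <<'E'
from rig import arm,eyes
import cv2,pickle
from h import *
np.set_printoptions(precision=4,suppress=True)
o=arm.get_obs(); im=eyes.get_image('wrist'); cv2.imwrite('pics/w17.png',im[:,:,::-1]); pickle.dump(o,open('o17.pkl','wb')); print(o['eef_pos'],o['wrist_force'],o['finger_gap']*92)
cv2.imwrite('pics/s17.png',eyes.get_image('side')[:,:,::-1])
crop('pics/w17.png','pics/w17c.png',295,215,50,38,16)
crop('pics/s17.png','pics/s17c.png',290,220,80,80,8)
E
```

```text
time_s: 19.7
eef_pos: [0.5895, -0.0034, 0.2039]
eef_rot: [2.221, -2.222, 0.0]
wrist_force: [0.2, -0.3, -1.4]
finger_gap: 0.621
time_s: 20.0
eef_pos: [0.5896, -0.0033, 0.204]
eef_rot: [-2.221, 2.222, -0.0]
wrist_force: [0.0, -0.3, -0.4]
finger_gap: 0.595
[ 0.5896 -0.0033  0.204 ] [ 0.0014 -0.2878 -0.3868] 54.75209808264013
```

View pics/w17c.png

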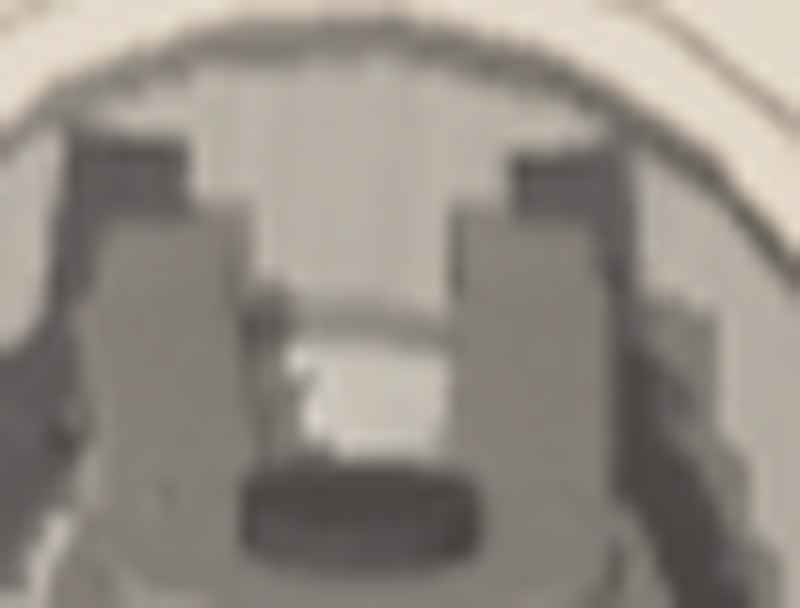

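View pics/s17c.png

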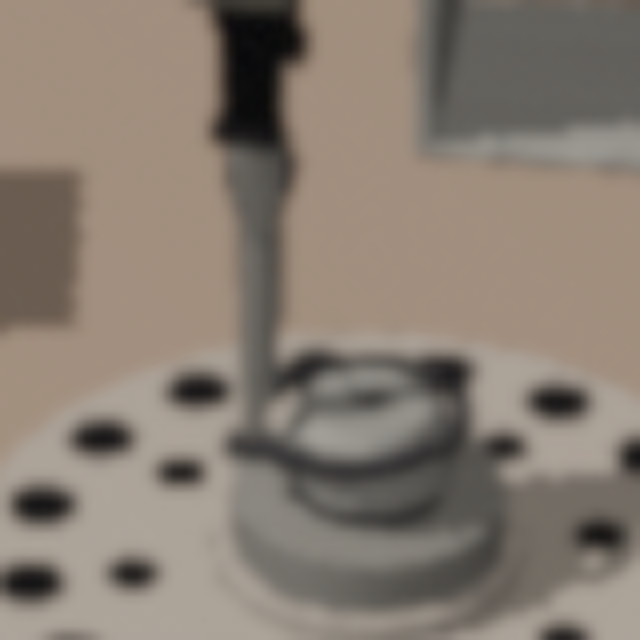

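```bash
python3 -m creep '{"hand":[0.37,0.37,0.37,0.37],"translation":[[0,0,0],[0,0,-0.02],[0,0,-0.01],[0,0,0]],"turn":[0,0,0,0]}' 40;python3 - <<'E'
from rig import arm,eyes
import cv2,pickle
from h import *
np.set_printoptions(precision=4,suppress=True)
o=arm.get_obs(); im=eyes.get_image('wrist'); cv2.imwrite('pics/w18.png',im[:,:,::-1]); pickle.dump(o,open('o18.pkl','wb')); print(o['eef_pos'],o['wrist_force'],o['finger_gap']*92)
cv2.imwrite('pics/s18.png',eyes.get_image('side')[:,:,::-1])
crop('pics/w18.png','pics/w18c.png',280,205,75,60,10)
crop('pics/s18.png','pics/s18c.png',290,220,80,80,8)
E
```

```text
time_s: 20.5
eef_pos: [0.5895, -0.0033, 0.2055]
eef_rot: [-2.221, 2.222, -0.0]
wrist_force: [0.1, 0.0, -1.3]
finger_gap: 0.633
[ 0.5895 -0.0033  0.2055] [ 0.0795  0.0238 -1.3027] 58.19026886646535
```

View pics/w18c.png

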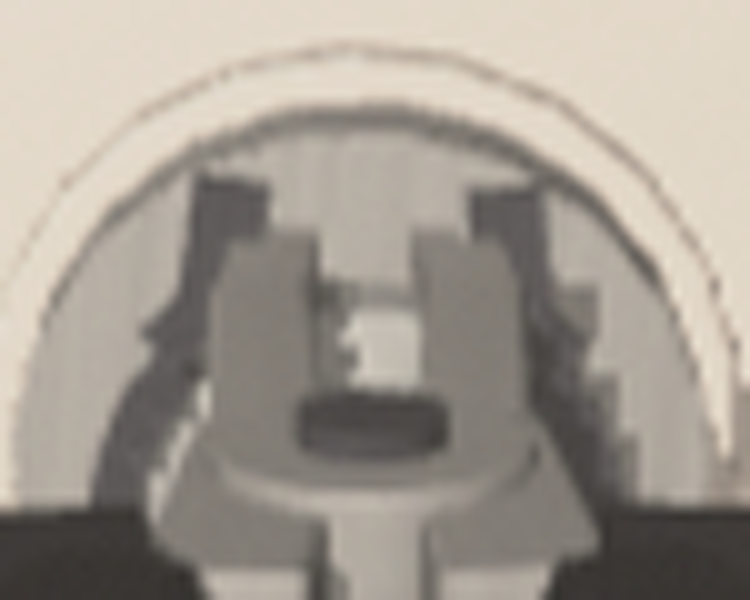

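View pics/s18c.png

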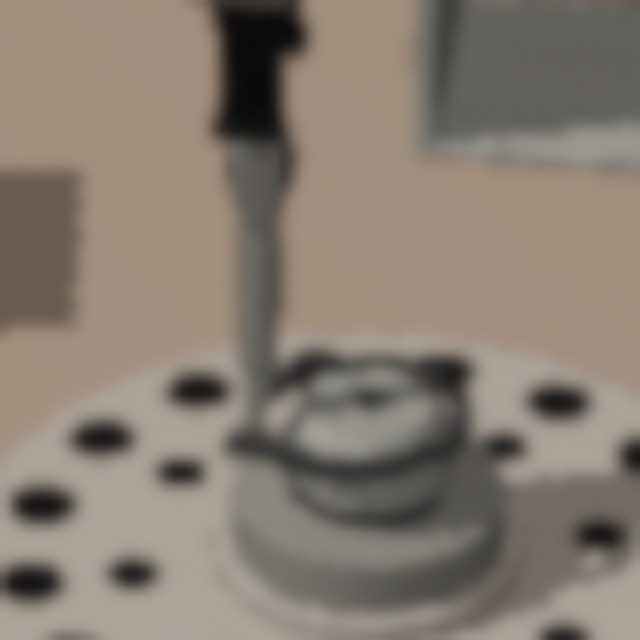

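```bash
python3 - <<'E'
from h import *; import pickle
np.set_printoptions(precision=4,suppress=True)
o=pickle.load(open('o18.pkl','rb'));oo=pickle.load(open('o16.pkl','rb'))
for z in (.080,.083,.085):
  w=atz(np.array([(196,180),(271,183),(470,190),(541,185)])/10+[280,205],z,'wrist',o);print(z,w.mean(0),w[:,1])
  w=atz(np.array([(62,175),(178,180),(495,185),(618,175)])/16+[295,215],z,'wrist',oo);print('  before',w.mean(0),w[:,1])
  for nm,p in (('side now',(228,440)),('side 16',(240,434)),('side 13',(238,432))):
    print(nm,atz(np.array(p)/8+[290,220],z-.002,'side'))
print(proj([[.594,.013,.083],[.597,.013,.083],[.594,.013,.080],[.597,.013,.080]],'side'), np.array((228,440))/8+[290,220],np.array((238,432))/8+[290,220])
E
python3 - <<'E'
from h import *
for k in (13,16,17,18):
    crop(f'pics/s{k}.png',f'pics/x{k}.png',310,255,50,40,8)
a=[cv2.imread(f'pics/x{k}.png') for k in (13,16,17,18)]
cv2.imwrite('pics/xs.png',np.vstack([np.hstack(a[:2]),np.hstack(a[2:])])[:600])
E
```

```text
0.08 [ 0.5956 -0.003   0.08  ] [ 0.0115  0.0052 -0.0114 -0.0174]
  before [ 0.5933 -0.0023  0.08  ] [ 0.0121  0.006  -0.0106 -0.017 ]
side now [[0.5949 0.0093 0.078 ]]
side 16 [[0.5926 0.0065 0.078 ]]
side 13 [[0.5932 0.0058 0.078 ]]
0.083 [ 0.5964 -0.003   0.083 ] [ 0.0113  0.0051 -0.0113 -0.0172]
  before [ 0.5941 -0.0024  0.083 ] [ 0.0119  0.0059 -0.0105 -0.0169]
side now [[0.5943 0.0136 0.081 ]]
side 16 [[0.5919 0.0108 0.081 ]]
side 13 [[0.5925 0.0101 0.081 ]]
0.085 [ 0.5969 -0.003   0.085 ] [ 0.0112  0.0051 -0.0113 -0.0171]
  before [ 0.5946 -0.0024  0.085 ] [ 0.0118  0.0059 -0.0105 -0.0168]
side now [[0.5938 0.0165 0.083 ]]
side 16 [[0.5915 0.0137 0.083 ]]
side 13 [[0.5921 0.013  0.083 ]]
[[318.6881 273.9202]
 [317.053  273.7843]
 [318.6944 275.2831]
 [317.0616 275.1469]] [318.5 275. ] [319.75 274.  ]
```

View pics/xs.png

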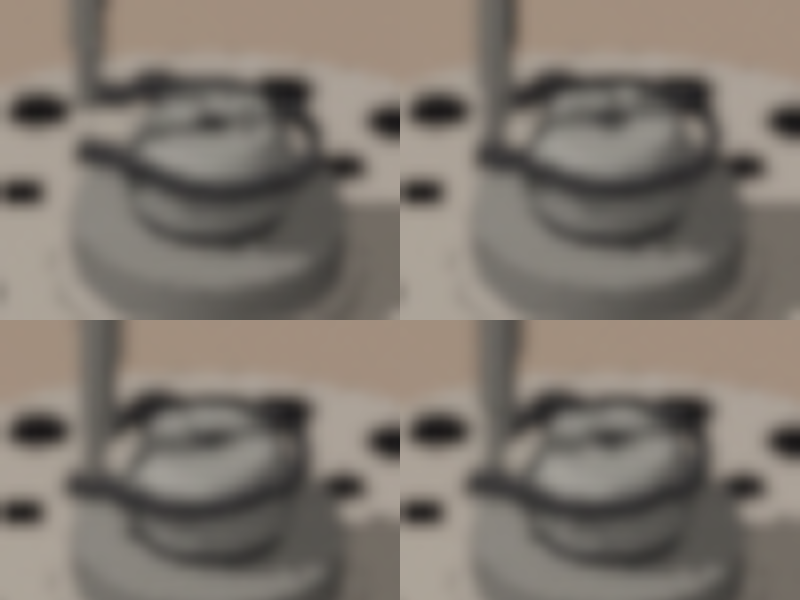

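```bash
python3 -m creep '{"hand":[0.38,0.4,0.41,0.42,0.42,0.42],"translation":[[0,0,0.015],[0,0,0],[0,0,0],[0,0,0],[0,0,0],[0,0,0]],"turn":[0,0,0,0,0,0]}' 40;python3 -m creep '{"hand":[0.42,0.42,0.42,0.42,0.42],"translation":[[0,0,-0.01],[0,0.02,-0.02],[0,0.02,-0.02],[0,0,-0.02],[0,0,0]],"turn":[0,0,0,0,0]}' 40;python3 - <<'E'
from rig import arm,eyes
import cv2,pickle
from h import *
np.set_printoptions(precision=4,suppress=True)
o=arm.get_obs(); im=eyes.get_image('wrist'); cv2.imwrite('pics/w19.png',im[:,:,::-1]); pickle.dump(o,open('o19.pkl','wb')); print(o['eef_pos'],o['wrist_force'],o['finger_gap']*92)
cv2.imwrite('pics/s19.png',eyes.get_image('side')[:,:,::-1])
crop('pics/w19.png','pics/w19c.png',280,205,75,60,10)
crop('pics/s19.png','pics/s19c.png',310,245,60,50,10)
E
```

```text
time_s: 21.2
eef_pos: [0.5895, -0.0034, 0.2047]
eef_rot: [2.221, -2.222, -0.0]
wrist_force: [-0.3, -0.0, -1.5]
finger_gap: 0.586
time_s: 21.7
eef_pos: [0.5876, -0.0033, 0.2084]
eef_rot: [-2.221, 2.222, -0.0]
wrist_force: [0.1, -0.1, -1.3]
finger_gap: 0.582
[ 0.5876 -0.0033  0.2084] [ 0.1497 -0.1012 -1.276 ] 53.58700275197536
```

View pics/w19c.png

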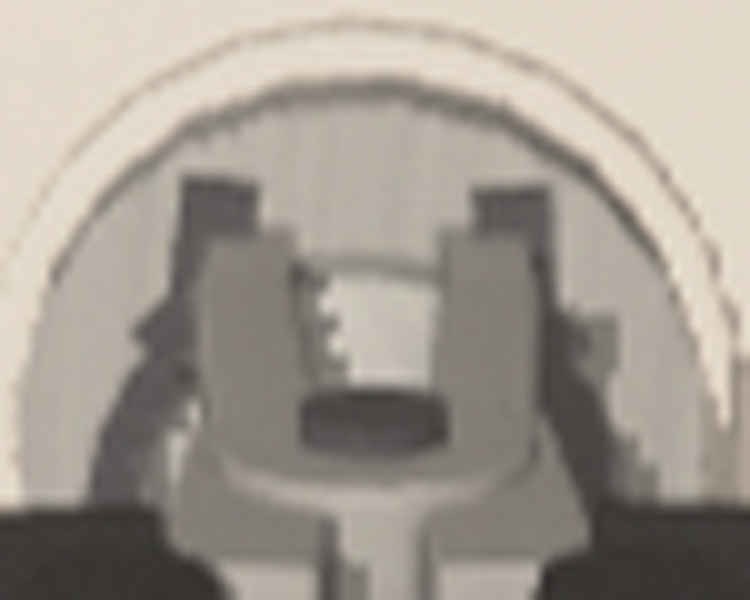

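View pics/s19c.png

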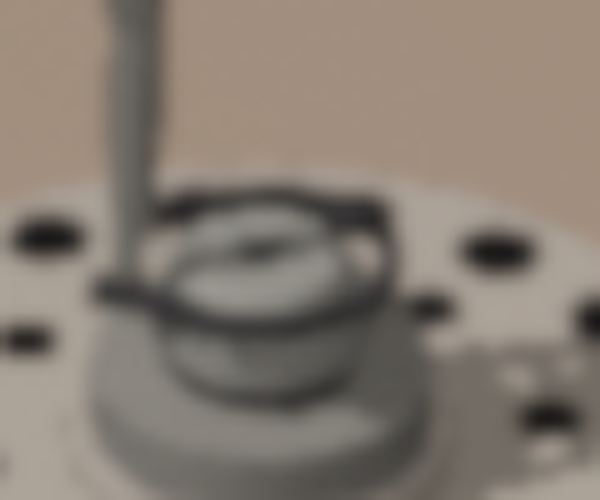

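```bash
cat >> h.py <<'E'
def ringpts(cx,cy,z,tilt,arm=0,yaw=0):
    # returns list of polylines (top outer edge) world; tilt>0: lugs(+x) down
    out=[]
    for s in (1,-1):
        a=np.radians(np.linspace(180,60,40)); p=np.c_[23*np.cos(a),23*np.sin(a)*1.0,np.full(40,4.)]
        p[:,0]=np.where(p[:,0]<0,p[:,0]*25/23,p[:,0])
        q=np.array([[20,14,4],[30,14,4],[30,8,4],[20,9,4]],float)
        P=np.r_[p,q]; P[:,1]*=s
        h=s*arm/2; c,sn=np.cos(h),np.sin(h)
        x=P[:,0]+22.5; P=np.c_[c*x-sn*P[:,1]-22.5,sn*x+c*P[:,1],P[:,2]]
        P=P/1000@Ro.from_euler('zy',[yaw,tilt],degrees=True).as_matrix().T+[cx,cy,z]
        out.append(P)
    return out
def overlay(src,dst,n,o,poly,x0,y0,w,h,s):
    im=cv2.imread(src)[y0:y0+h,x0:x0+w]; im=cv2.resize(im,None,fx=s,fy=s,interpolation=cv2.INTER_CUBIC)
    cols=[(0,0,255),(0,255,0),(255,0,0)]
    for i,pl in enumerate(poly):
        for P in pl:
            uv=(proj(P,n,o)-[x0,y0]+.5)*s-.5
            cv2.polylines(im,[np.round(uv).astype(int)],False,cols[i],1)
    cv2.imwrite(dst,im)
E
python3 - <<'E'
from h import *; import pickle
o8=pickle.load(open('o8.pkl','rb'));o=pickle.load(open('o19.pkl','rb'))
# reference: ring at rest, level, in frame 13 side (no contact)
overlay('pics/s13.png','pics/ov13.png','side',None,[ringpts(.5635,-.001,.081,0)],300,245,70,60,5.5)
overlay('pics/s19.png','pics/ov19.png','side',None,[ringpts(.5635,-.001,.083,0,.06),ringpts(.5635,-.001,.083,4,.06)],300,245,70,60,5.5)
a=cv2.imread('pics/ov13.png');b=cv2.imread('pics/ov19.png');cv2.imwrite('pics/ov.png',np.hstack([a,b]))
E
```

```text
(no output)
```

View pics/ov.png

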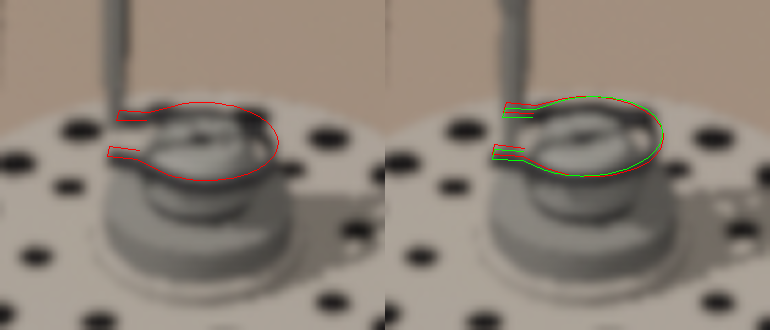

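Run:
```python
from h import *; import pickle
def big(k,poly,dst,off=(0,0)):
    x0,y0,w,h,s=308,250,52,36,15
    im=cv2.imread(f'pics/s{k}.png')[y0:y0+h,x0:x0+w]; im=cv2.resize(im,None,fx=s,fy=s,interpolation=cv2.INTER_CUBIC)
    for i,pl in enumerate(poly):
        for P in pl:
            uv=(proj(P,'side')+off-[x0,y0]+.5)*s-.5
            cv2.polylines(im,[np.round(uv).astype(int)],False,[(0,0,255),(0,255,0)][i],1)
    cv2.imwrite(dst,im)
big(13,[ringpts(.5635,-.001,.081,0)],'pics/b13.png')
big(19,[ringpts(.5635,-.001,.083,0,.06),ringpts(.5635,-.001,.083,4,.06)],'pics/b19.png')
```

```text
(no output)
```

View pics/b13.png

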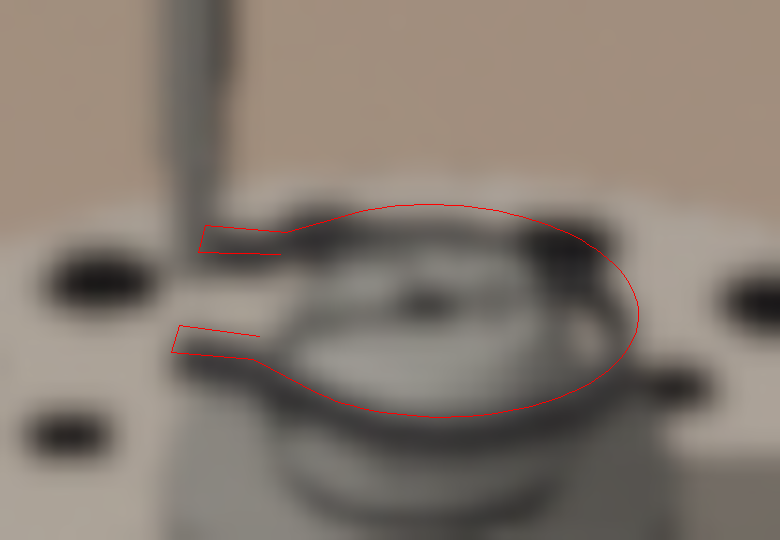

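View pics/b19.png

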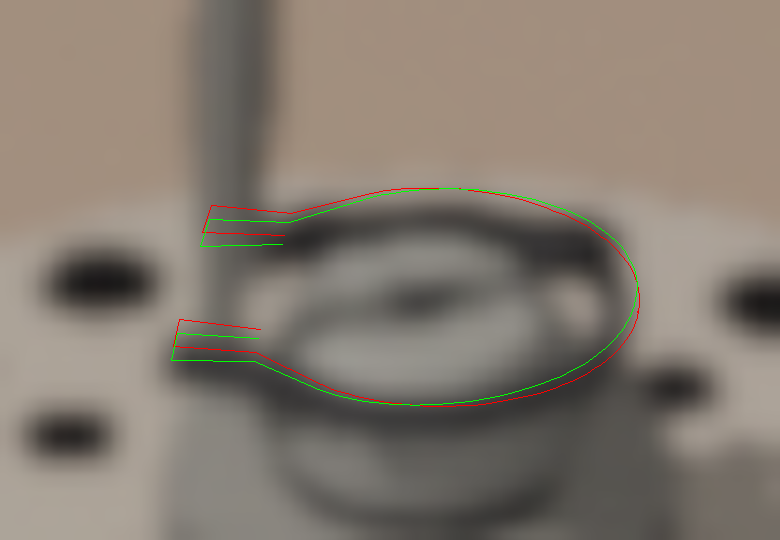

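```bash
python3 -m creep '{"hand":[0.42,0.39,0.37,0.37,0.37],"translation":[[0,0,-0.02],[0,0,0],[0,0,0],[0,0,0],[0,0,0]],"turn":[0,0,0,0,0]}' 40;python3 - <<'E'
from rig import arm,eyes
import cv2,pickle
from h import *
np.set_printoptions(precision=4,suppress=True)
o=arm.get_obs(); im=eyes.get_image('wrist'); cv2.imwrite('pics/w20.png',im[:,:,::-1]); pickle.dump(o,open('o20.pkl','wb')); print(o['eef_pos'],o['wrist_force'],o['finger_gap']*92)
cv2.imwrite('pics/s20.png',eyes.get_image('side')[:,:,::-1])
crop('pics/w20.png','pics/w20c.png',280,205,75,60,10)
def big(k,poly,dst,off=(0,0)):
    x0,y0,w,h,s=308,250,52,36,15
    im=cv2.imread(f'pics/s{k}.png')[y0:y0+h,x0:x0+w]; im=cv2.resize(im,None,fx=s,fy=s,interpolation=cv2.INTER_CUBIC)
    for i,pl in enumerate(poly):
        for P in pl:
            uv=(proj(P,'side')+off-[x0,y0]+.5)*s-.5
            cv2.polylines(im,[np.round(uv).astype(int)],False,[(0,0,255),(0,255,0)][i],1)
    cv2.imwrite(dst,im)
big(20,[ringpts(.5635,-.001,.081,0)],'pics/b20.png')
E
```

```text
time_s: 22.3
eef_pos: [0.5875, -0.0033, 0.2092]
eef_rot: [2.221, -2.222, -0.0]
wrist_force: [0.2, -0.7, -0.9]
finger_gap: 0.631
[ 0.5875 -0.0033  0.2092] [ 0.2018 -0.6998 -0.9204] 58.074848720796254
```

View pics/w20c.png

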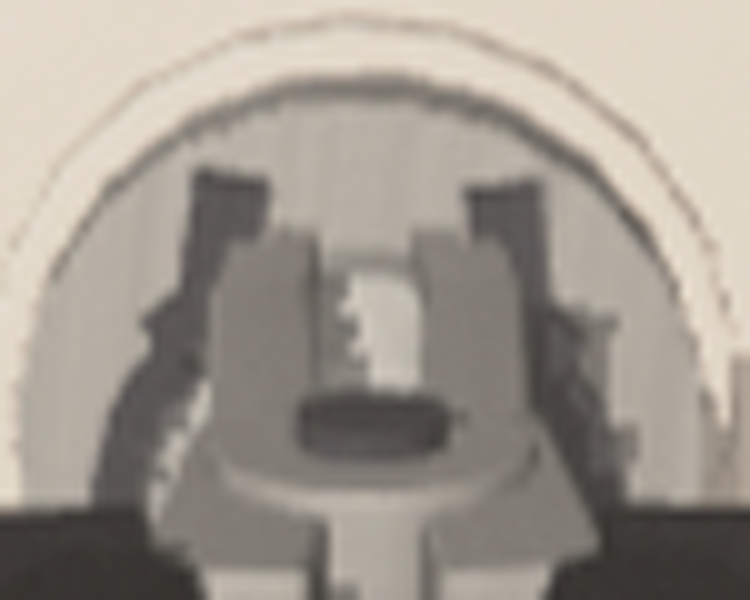

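View pics/b20.png

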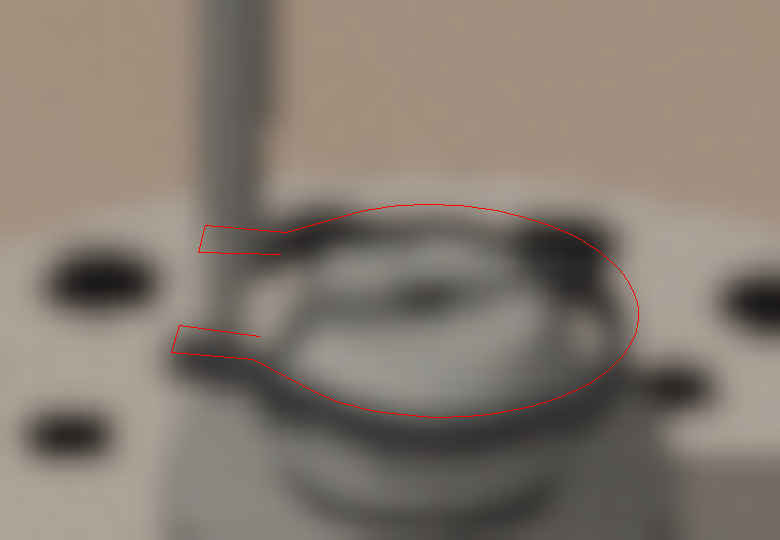

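```bash
python3 -m creep '{"hand":[0.37,0.37,0.37,0.37,0.37],"translation":[[0,-0.03,0.02],[0,0,0.03],[0,0,0.01],[0,0,0],[0,0,0]],"turn":[0,0,0,0,0]}' 40;python3 -m creep '{"hand":[0.39,0.41,0.42,0.42,0.42],"translation":[[0,0,0],[0,0,0],[0,0,0],[0,0,0],[0,0,0]],"turn":[0,0,0,0,0]}' 40;python3 - <<'E'
from rig import arm,eyes
import cv2,pickle
from h import *
np.set_printoptions(precision=4,suppress=True)
o=arm.get_obs(); im=eyes.get_image('wrist'); cv2.imwrite('pics/w21.png',im[:,:,::-1]); pickle.dump(o,open('o21.pkl','wb')); print(o['eef_pos'],o['wrist_force'],o['finger_gap']*92)
cv2.imwrite('pics/s21.png',eyes.get_image('side')[:,:,::-1])
crop('pics/w21.png','pics/w21c.png',280,205,75,60,10)
def big(k,poly,dst,off=(0,0)):
    x0,y0,w,h,s=308,250,52,36,15
    im=cv2.imread(f'pics/s{k}.png')[y0:y0+h,x0:x0+w]; im=cv2.resize(im,None,fx=s,fy=s,interpolation=cv2.INTER_CUBIC)
    for i,pl in enumerate(poly):
        for P in pl:
            uv=(proj(P,'side')+off-[x0,y0]+.5)*s-.5
            cv2.polylines(im,[np.round(uv).astype(int)],False,[(0,0,255),(0,255,0)][i],1)
    cv2.imwrite(dst,im)
big(21,[ringpts(.5635,-.001,.081,0)],'pics/b21.png')
E
```

```text
time_s: 22.9
eef_pos: [0.5891, -0.0033, 0.2062]
eef_rot: [-2.221, 2.222, -0.0]
wrist_force: [-0.4, -0.1, -0.7]
finger_gap: 0.624
time_s: 23.4
eef_pos: [0.589, -0.0033, 0.2062]
eef_rot: [2.221, -2.222, 0.0]
wrist_force: [0.1, 0.1, -1.9]
finger_gap: 0.578
[ 0.589  -0.0033  0.2062] [ 0.0785  0.1259 -1.9092] 53.17678263846038
```

View pics/w21c.png

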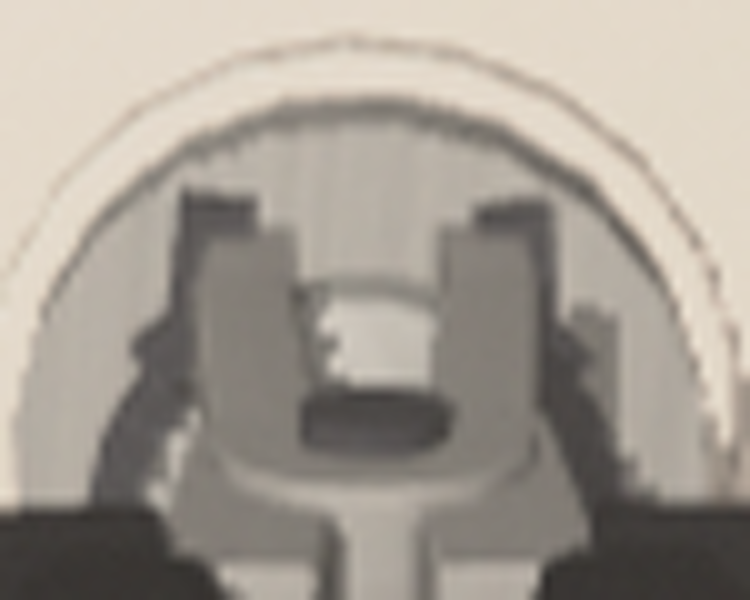

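View pics/b21.png

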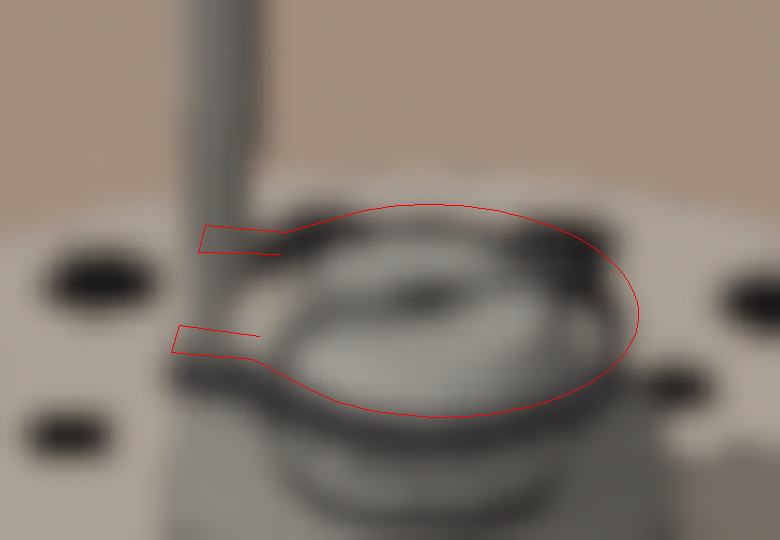

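The ring is level again and gripped, so I'll keep spreading.

```bash
python3 -m creep '{"hand":[0.44,0.46,0.48,0.48],"translation":[[0,0,0],[0,0,0],[0,0,0],[0,0,0]],"turn":[0,0,0,0]}' 40;python3 -m creep '{"hand":[0.5,0.52,0.54,0.54],"translation":[[0,0,0],[0,0,0],[0,0,0],[0,0,0]],"turn":[0,0,0,0]}' 40;python3 - <<'E'
from rig import arm,eyes
import cv2,pickle
from h import *
np.set_printoptions(precision=4,suppress=True)
o=arm.get_obs(); im=eyes.get_image('wrist'); cv2.imwrite('pics/w22.png',im[:,:,::-1]); pickle.dump(o,open('o22.pkl','wb')); print(o['eef_pos'],o['wrist_force'],o['finger_gap']*92)
cv2.imwrite('pics/s22.png',eyes.get_image('side')[:,:,::-1])
crop('pics/w22.png','pics/w22c.png',280,205,75,60,10)
crop('pics/s22.png','pics/s22c.png',308,250,52,36,15)
E
```

```text
time_s: 23.9
eef_pos: [0.589, -0.0034, 0.2062]
eef_rot: [2.221, -2.222, -0.0]
wrist_force: [-0.2, 0.3, -1.5]
finger_gap: 0.521
time_s: 24.3
eef_pos: [0.589, -0.0034, 0.2062]
eef_rot: [2.221, -2.222, 0.0]
wrist_force: [-1.2, 0.4, -1.3]
finger_gap: 0.464
[ 0.589  -0.0034  0.2062] [-1.1944  0.4321 -1.2994] 42.66705319283933
```

View pics/w22c.png

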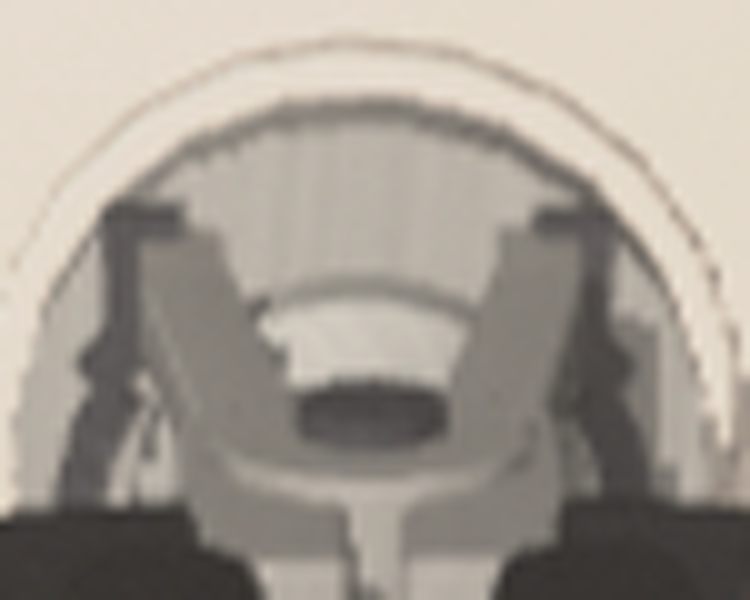

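View pics/s22c.png

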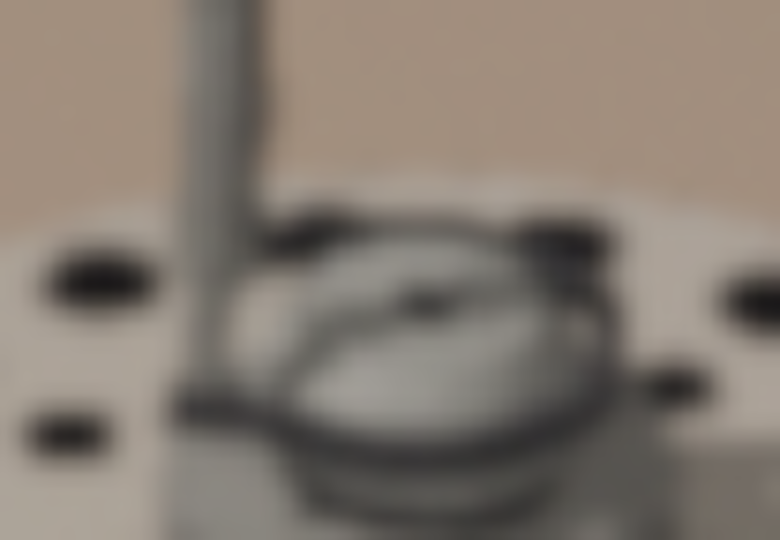

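```bash
python3 -m creep '{"hand":[0.56,0.58,0.6,0.6],"translation":[[0,0.02,0],[0,0,0],[0,0,0],[0,0,0]],"turn":[0,0,0,0]}' 40;python3 -m creep '{"hand":[0.62,0.64,0.66,0.67,0.67,0.67],"translation":[[0,0.02,0],[0,0,0],[0,0,0],[0,0,0],[0,0,0],[0,0,0]],"turn":[0,0,0,0,0,0]}' 40;python3 - <<'E'
from rig import arm,eyes
import cv2,pickle
from h import *
np.set_printoptions(precision=4,suppress=True)
o=arm.get_obs(); im=eyes.get_image('wrist'); cv2.imwrite('pics/w23.png',im[:,:,::-1]); pickle.dump(o,open('o23.pkl','wb')); print(o['eef_pos'],o['wrist_force'],o['finger_gap']*92)
cv2.imwrite('pics/s23.png',eyes.get_image('side')[:,:,::-1])
crop('pics/w23.png','pics/w23c.png',280,205,75,60,10)
crop('pics/s23.png','pics/s23c.png',308,250,52,36,15)
E
```

```text
time_s: 24.8
eef_pos: [0.588, -0.0034, 0.2062]
eef_rot: [2.221, -2.222, 0.0]
wrist_force: [-0.3, 0.3, -1.6]
finger_gap: 0.401
time_s: 25.4
eef_pos: [0.5871, -0.0033, 0.2062]
eef_rot: [2.221, -2.222, 0.0]
wrist_force: [-0.6, 0.4, -1.4]
finger_gap: 0.377
[ 0.5871 -0.0033  0.2062] [-0.6489  0.3636 -1.4149] 34.69247251234544
```

View pics/w23c.png

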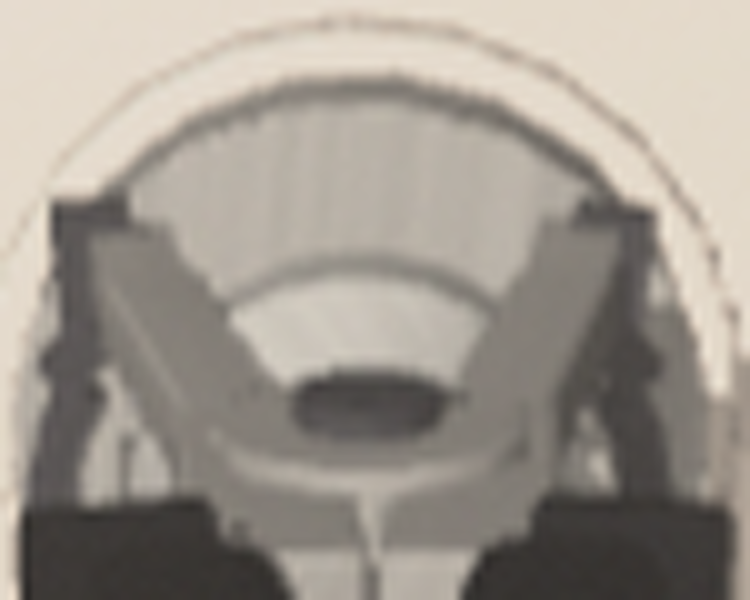

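View pics/s23c.png

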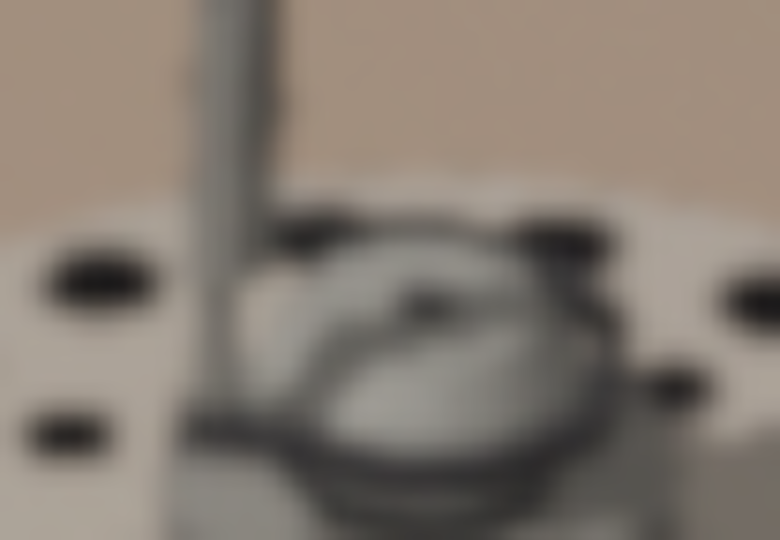

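```bash
python3 -m creep '{"hand":[0.69,0.69,0.69],"translation":[[0,0,0],[0,0,0],[0,0,0]],"turn":[0,0,0]}' 50
```

```text
time_s: 25.8
eef_pos: [0.587, -0.0033, 0.2062]
eef_rot: [2.221, -2.222, 0.0]
wrist_force: [-0.3, 0.7, -2.0]
finger_gap: 0.368
```

```bash
python3 -m creep '{"hand":[0.69,0.69,0.69,0.69],"translation":[[0,0.01,0],[0,0,0.04],[0,0,0.04],[0,0,0]],"turn":[0,0,0,0]}' 50;python3 -m creep '{"hand":[0.69,0.69,0.69],"translation":[[0,0,0.04],[0,0,0.04],[0,0,0]],"turn":[0,0,0]}' 50;python3 - <<'E'
from rig import arm,eyes
import cv2,pickle
from h import *
np.set_printoptions(precision=4,suppress=True)
o=arm.get_obs(); im=eyes.get_image('wrist'); cv2.imwrite('pics/w24.png',im[:,:,::-1]); pickle.dump(o,open('o24.pkl','wb')); print(o['eef_pos'],o['wrist_force'],o['finger_gap']*92)
cv2.imwrite('pics/s24.png',eyes.get_image('side')[:,:,::-1])
crop('pics/w24.png','pics/w24c.png',280,205,75,60,10)
crop('pics/s24.png','pics/s24c.png',308,250,52,36,15)
E
```

```text
time_s: 26.2
eef_pos: [0.5863, -0.0034, 0.2018]
eef_rot: [2.221, -2.222, -0.001]
wrist_force: [-0.5, -0.1, -1.2]
finger_gap: 0.37
time_s: 26.5
eef_pos: [0.5863, -0.0034, 0.1978]
eef_rot: [2.221, -2.222, -0.0]
wrist_force: [-0.0, -0.5, -1.8]
finger_gap: 0.367
[ 0.5863 -0.0034  0.1978] [-0.0196 -0.4804 -1.8196] 33.747675762708326
```

View pics/w24c.png

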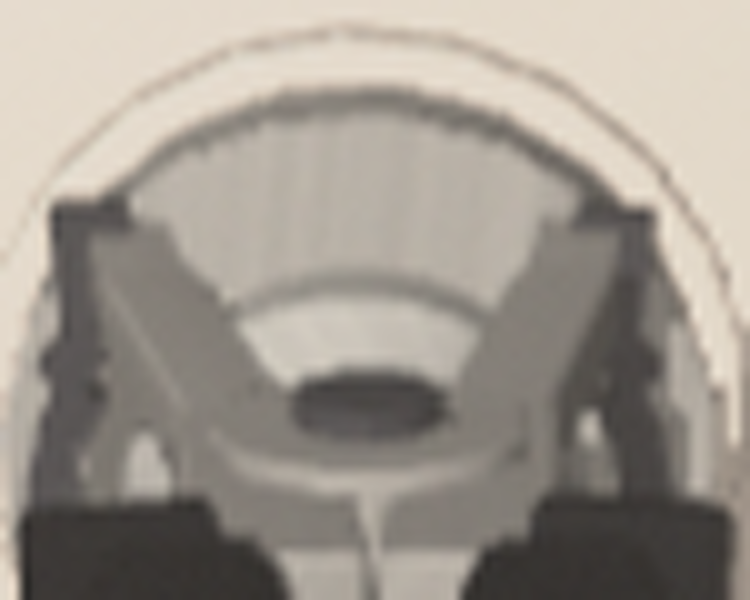

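View pics/s24c.png

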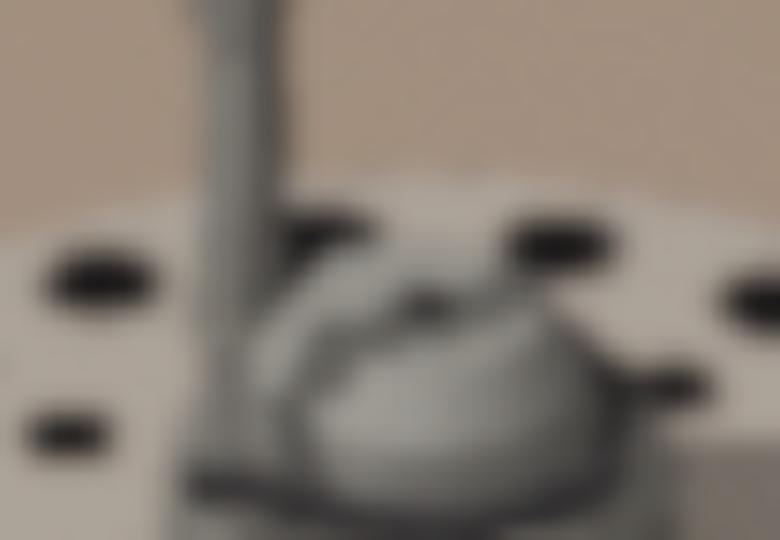

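Sliding down freely with no rubbing. Continuing.

```bash
python3 -m creep '{"hand":[0.69,0.69,0.69],"translation":[[0,0,0.04],[0,0,0.04],[0,0,0]],"turn":[0,0,0]}' 50;python3 -m creep '{"hand":[0.69,0.69,0.69],"translation":[[0,0,0.04],[0,0,0],[0,0,0]],"turn":[0,0,0]}' 50
```

```text
time_s: 26.9
eef_pos: [0.5863, -0.0034, 0.1938]
eef_rot: [2.221, -2.222, -0.001]
wrist_force: [-0.5, 0.7, -1.5]
finger_gap: 0.37
time_s: 27.2
eef_pos: [0.5866, -0.0033, 0.1923]
eef_rot: [-2.221, 2.222, -0.0]
wrist_force: [-0.0, -0.7, -0.9]
finger_gap: 0.366
```

```bash
python3 -m creep '{"hand":[0.69,0.69,0.69],"translation":[[0,0,0.02],[0,0,0],[0,0,0]],"turn":[0,0,0]}' 50;python3 -m creep '{"hand":[0.69,0.69,0.69],"translation":[[0,0,0.02],[0,0,0],[0,0,0]],"turn":[0,0,0]}' 50;python3 - <<'E'
from rig import arm,eyes
import cv2,pickle
from h import *
np.set_printoptions(precision=4,suppress=True)
o=arm.get_obs(); im=eyes.get_image('wrist'); cv2.imwrite('pics/w25.png',im[:,:,::-1]); pickle.dump(o,open('o25.pkl','wb')); print(o['eef_pos'],o['wrist_force'],o['finger_gap']*92)
cv2.imwrite('pics/s25.png',eyes.get_image('side')[:,:,::-1])
crop('pics/w25.png','pics/w25c.png',280,205,75,60,10)
crop('pics/s25.png','pics/s25c.png',308,260,52,36,15)
E
```

```text
time_s: 27.5
eef_pos: [0.5871, -0.0032, 0.1919]
eef_rot: [-2.22, 2.221, -0.002]
wrist_force: [0.2, -0.3, 5.0]
finger_gap: 0.369
time_s: 27.8
eef_pos: [0.5877, -0.0031, 0.1916]
eef_rot: [-2.219, 2.22, -0.003]
wrist_force: [-0.2, -0.1, 9.3]
finger_gap: 0.367
[ 0.5877 -0.0031  0.1916] [-0.2312 -0.1167  9.3367] 33.741136369491414
```

View pics/w25c.png

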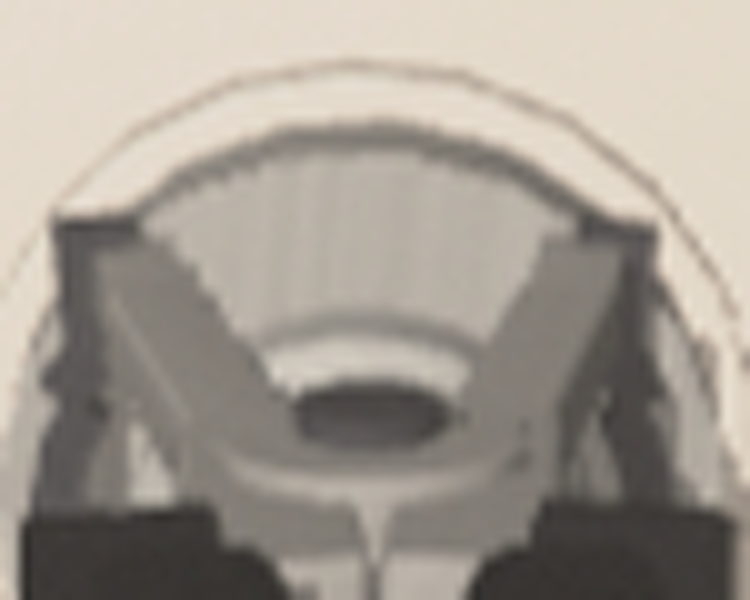

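View pics/s25c.png

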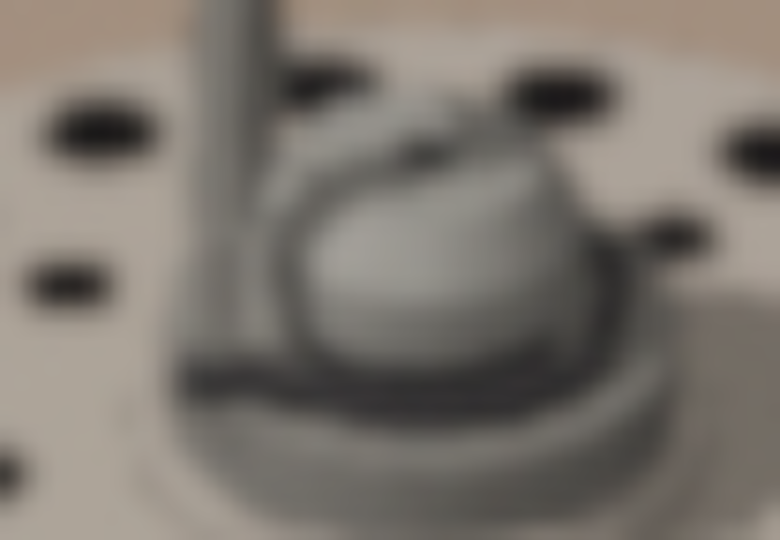

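Run:
```python
from h import *
def big(k,poly,dst,y0=260):
    x0,w,h,s=308,52,36,15
    im=cv2.imread(f'pics/s{k}.png')[y0:y0+h,x0:x0+w]; im=cv2.resize(im,None,fx=s,fy=s,interpolation=cv2.INTER_CUBIC)
    for i,pl in enumerate(poly):
        for P in pl:
            uv=(proj(P,'side')-[x0,y0]+.5)*s-.5
            cv2.polylines(im,[np.round(uv).astype(int)],False,[(0,0,255),(0,255,0)][i],1)
    cv2.imwrite(dst,im)
big(25,[ringpts(.562,-.001,.064,0,.4),ringpts(.562,-.001,.066,4,.4)],'pics/b25.png')
```

View pics/b25.png

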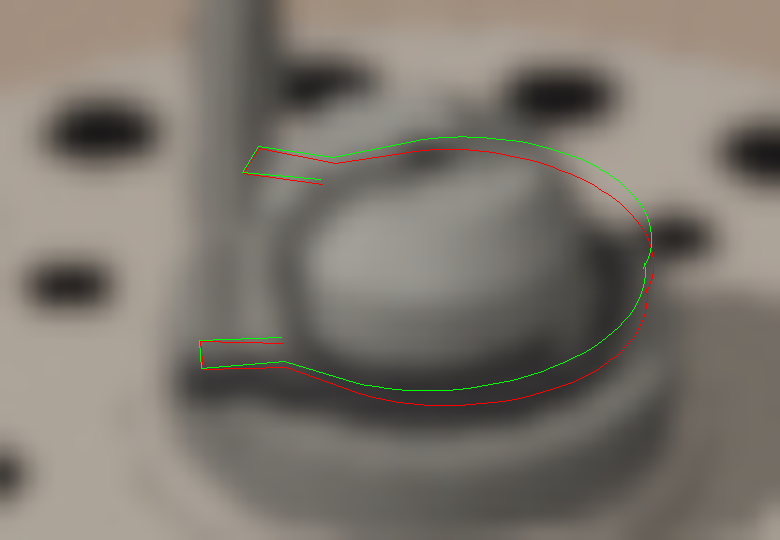

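```bash
cat > fit.py <<'E'
from h import *
from scipy.optimize import minimize
def body(cx,cy,z,tilt,arm,s,N=24):
    a=np.radians(np.linspace(180,62,N)); bk=np.clip(-np.cos(a),0,1)
    ro=23+2*bk**2; ri=18.5+2.5*bk**2
    o=np.c_[ro*np.cos(a),ro*np.sin(a)]; i=np.c_[ri*np.cos(a),ri*np.sin(a)]
    segs=[np.r_[o[k:k+2],i[k:k+2]] for k in range(N-1)]
    segs.append(np.array([[20,14],[30,14],[30,8],[20,9]],float)); segs.append(np.array([[20,14],[20,9],i[-1],o[-1]]))
    out=[]
    h=s*arm/2; c,sn=np.cos(h),np.sin(h); M=Ro.from_euler('y',tilt,degrees=True).as_matrix()
    for q in segs:
        q=q*[1,s]; x=q[:,0]+22.5; q=np.c_[c*x-sn*q[:,1]-22.5,sn*x+c*q[:,1]]
        P=np.r_[np.c_[q,np.zeros(4)],np.c_[q,np.full(4,4.)]]/1000
        out.append(P@M.T+[cx,cy,z])
    return out
def render(p,arm,box,off,S=4,halves=(1,)):
    x0,y0,w,h=box; m=np.zeros((h*S,w*S),np.uint8)
    for s in halves:
        for P in body(*p,arm,s):
            uv=(proj(P,'side')+off-[x0,y0]+.5)*S-.5
            cv2.fillConvexPoly(m,cv2.convexHull(np.round(uv*16).astype(np.int32)),255,shift=4)
    return cv2.resize(cv2.GaussianBlur(m,(0,0),S*.6),(w,h),interpolation=cv2.INTER_AREA)/255.
E
python3 - <<'E'
from fit import *
box=(308,255,50,40)
import itertools
def load(k): 
    g=cv2.cvtColor(cv2.imread(f'pics/s{k}.png'),cv2.COLOR_BGR2GRAY).astype(float); x0,y0,w,h=box; return g[y0:y0+h,x0:x0+w]
def darkmask(g): return np.clip((105-g)/55,0,1)
for k in (8,13,20,21,23,25):
    g=load(k); print(k,g.min(),np.percentile(g,[5,20,50]))
    cv2.imwrite(f'pics/d{k}.png',cv2.resize((darkmask(g)*255).astype(np.uint8),None,fx=8,fy=8,interpolation=0))
ims=[cv2.imread(f'pics/d{k}.png') for k in (13,25)]
cv2.imwrite('pics/dm.png',np.hstack(ims))
E
```

```text
8 29.0 [ 62.95  90.   132.  ]
13 29.0 [ 62.95  89.   127.  ]
20 29.0 [ 63.  90. 129.]
21 29.0 [ 63.  89. 129.]
23 30.0 [ 59.   88.8 127.5]
25 27.0 [ 56.  91. 127.]
```

View pics/dm.png

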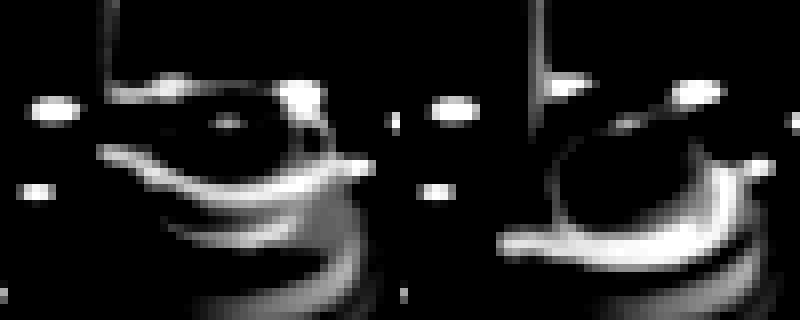

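Run:
```python
from fit import *
box=(308,255,50,40)
def show(k,p,arm,dst):
    x0,y0,w,h=box; im=cv2.imread(f'pics/s{k}.png')[y0:y0+h,x0:x0+w]; s=8
    im=cv2.resize(im,None,fx=s,fy=s,interpolation=cv2.INTER_CUBIC)
    m=cv2.resize((render(p,arm,box,(0,0),8)*255).astype(np.uint8),None,fx=s,fy=s,interpolation=cv2.INTER_CUBIC)
    c,_=cv2.findContours((m>110).astype(np.uint8),0,2); cv2.drawContours(im,c,-1,(0,0,255),1); return im
a=show(13,(.5635,-.001,.081,0),0,'')
b=show(25,(.5625,-.001,.064,0),.4,'')
c=show(25,(.5625,-.001,.0665,5),.4,'')
d=show(23,(.5625,-.001,.0785,4),.4,'')
cv2.imwrite('pics/cmp.png',np.vstack([np.hstack([a,b]),np.hstack([c,d])])[:600])
```

```text
(no output)
```

View pics/cmp.png

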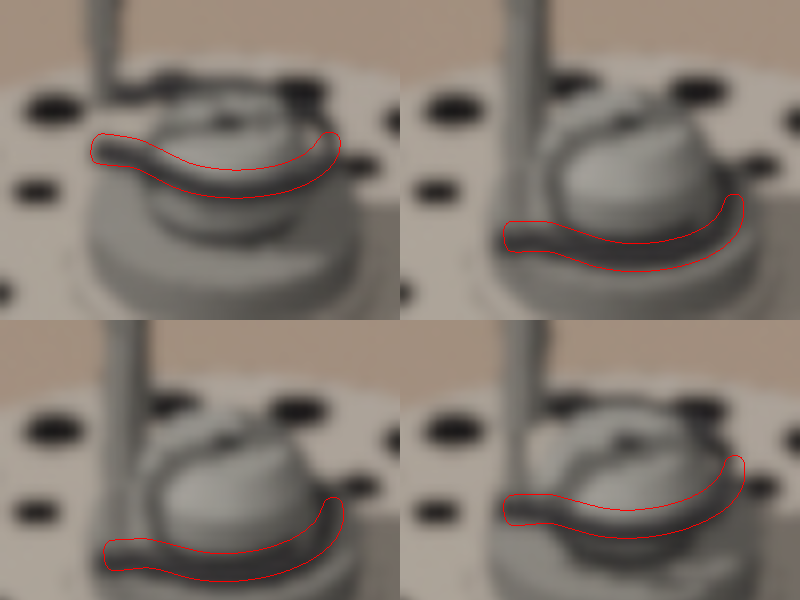

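The ring is at the collar but about 5° nose-down, judging by the model overlay. I'll press its back lightly against the spindle and raise the lugs, so that friction levels it.

```bash
python3 -m creep '{"hand":[0.69,0.69,0.69,0.69],"translation":[[0,0,-0.03],[0,-0.02,0],[0,-0.02,0],[0,0,0]],"turn":[0,0,0,0]}' 50;python3 -m creep '{"hand":[0.69,0.69,0.69],"translation":[[0,-0.02,0],[0,0,0],[0,0,0]],"turn":[0,0,0]}' 50
```

```text
time_s: 28.3
eef_pos: [0.5888, -0.0033, 0.1918]
eef_rot: [-2.221, 2.222, -0.0]
wrist_force: [0.2, -0.1, 6.0]
finger_gap: 0.369
time_s: 28.6
eef_pos: [0.5897, -0.0033, 0.1918]
eef_rot: [-2.221, 2.222, -0.0]
wrist_force: [-0.8, 1.4, 5.4]
finger_gap: 0.37
```

```bash
python3 -m creep '{"hand":[0.69,0.69,0.69],"translation":[[0,-0.01,-0.02],[0,0,0],[0,0,0]],"turn":[0,0,0]}' 50;python3 -m creep '{"hand":[0.69,0.69,0.69],"translation":[[0,-0.02,0],[0,0,0],[0,0,0]],"turn":[0,0,0]}' 50
```

```text
time_s: 28.9
eef_pos: [0.5897, -0.0035, 0.1922]
eef_rot: [2.22, -2.222, -0.001]
wrist_force: [-0.6, 0.1, -0.7]
finger_gap: 0.367
time_s: 29.2
eef_pos: [0.5909, -0.0034, 0.1924]
eef_rot: [2.221, -2.222, -0.0]
wrist_force: [0.0, -0.3, -1.0]
finger_gap: 0.371
```

```bash
cat >> fit.py <<'E'
box=(308,255,50,40)
def show(k,p,arm,halves=(1,),s=8):
    x0,y0,w,h=box; im=cv2.imread(f'pics/s{k}.png')[y0:y0+h,x0:x0+w]
    im=cv2.resize(im,None,fx=s,fy=s,interpolation=cv2.INTER_CUBIC); raw=im.copy()
    m=cv2.resize((render(p,arm,box,(0,0),8,halves)*255).astype(np.uint8),None,fx=s,fy=s,interpolation=cv2.INTER_CUBIC)
    c,_=cv2.findContours((m>110).astype(np.uint8),0,2); cv2.drawContours(im,c,-1,(0,0,255),1); return np.hstack([raw,im])
def snap(k):
    from rig import arm,eyes; import pickle
    o=arm.get_obs(); im=eyes.get_image('wrist'); cv2.imwrite(f'pics/w{k}.png',im[:,:,::-1]); pickle.dump(o,open(f'o{k}.pkl','wb'))
    cv2.imwrite(f'pics/s{k}.png',eyes.get_image('side')[:,:,::-1])
    print(o['time_s'],o['eef_pos'].round(4),o['wrist_force'].round(2),round(o['finger_gap']*92,1))
    crop(f'pics/w{k}.png',f'pics/w{k}c.png',280,205,75,60,10)
E
python3 - <<'E'
from fit import *
snap(26)
cv2.imwrite('pics/c26.png',np.vstack([show(26,(.566,-.001,.064,0),.4),show(26,(.566,-.001,.0665,5),.4)])[:600])
E
```

```text
29.2 [ 0.5909 -0.0034  0.1924] [ 0.   -0.31 -0.95] 34.1
```

View pics/c26.png

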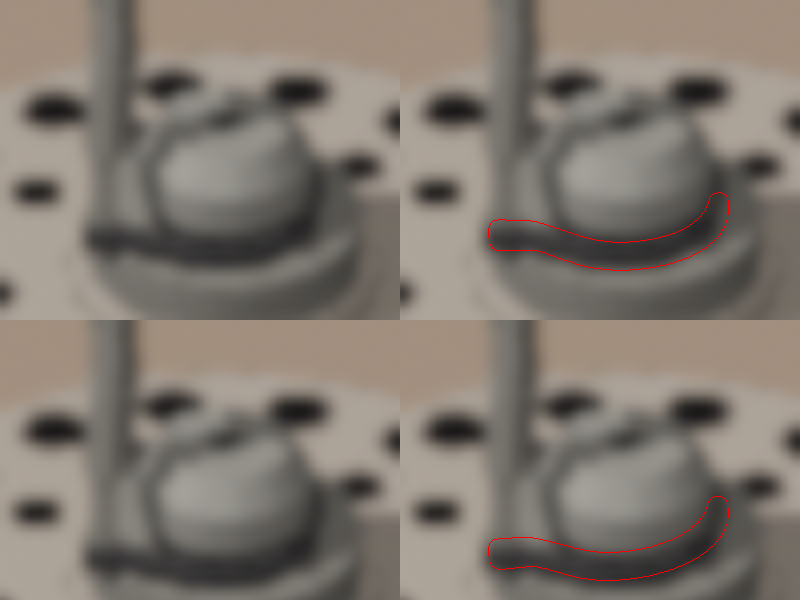

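View pics/w26c.png

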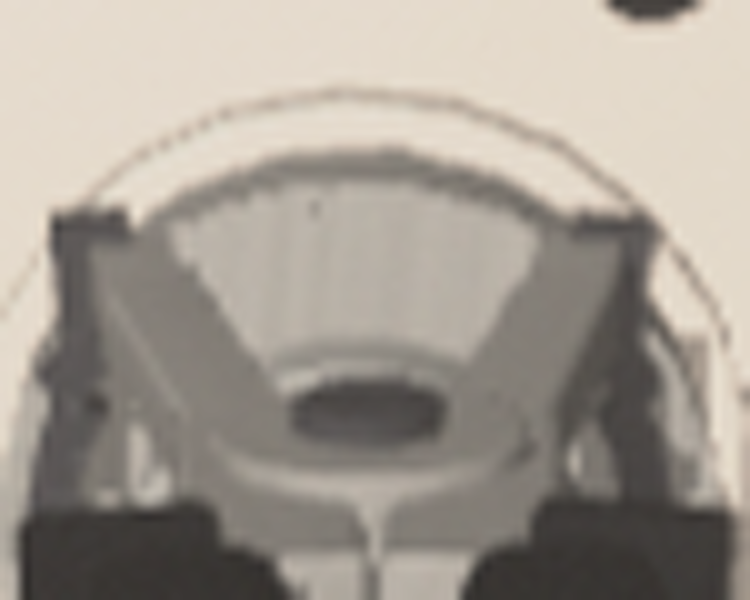

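```bash
python3 -m creep '{"hand":[0.69,0.69,0.69],"translation":[[0,-0.02,0],[0,0,0],[0,0,0]],"turn":[0,0,0]}' 50;python3 -m creep '{"hand":[0.69,0.69,0.69],"translation":[[0,0,-0.02],[0,0,-0.02],[0,0,0]],"turn":[0,0,0]}' 50
python3 - <<'E'
from fit import *
snap(27)
cv2.imwrite('pics/c27.png',np.vstack([show(27,(.5665,-.001,.065,0),.4),show(27,(.5665,-.001,.0675,5),.4)])[:600])
E
```

```text
time_s: 29.6
eef_pos: [0.592, -0.0034, 0.1926]
eef_rot: [2.221, -2.222, -0.0]
wrist_force: [-0.4, 0.8, -1.8]
finger_gap: 0.368
time_s: 29.9
eef_pos: [0.5921, -0.0033, 0.1949]
eef_rot: [-2.221, 2.222, -0.0]
wrist_force: [-0.8, 0.5, -2.7]
finger_gap: 0.373
29.9 [ 0.5921 -0.0033  0.1949] [-0.8   0.48 -2.68] 34.3
```

View pics/c27.png

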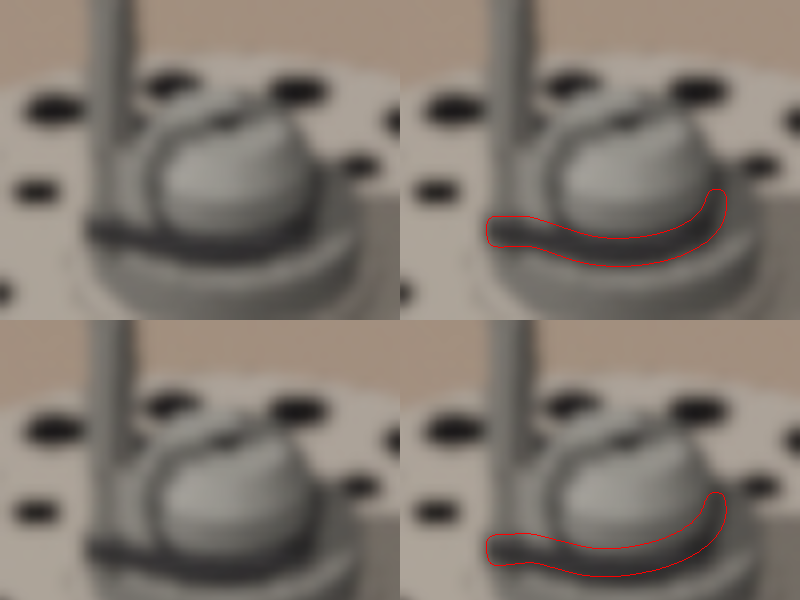

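```bash
python3 -m creep '{"hand":[0.69,0.69,0.69,0.69],"translation":[[0,0.03,0],[0,0.02,0.02],[0,0,0.01],[0,0,0]],"turn":[0,0,0,0]}' 50
python3 - <<'E'
from fit import *
snap(28)
cv2.imwrite('pics/c28.png',np.vstack([show(28,(.5645,-.001,.064,0),.4),show(28,(.5645,-.001,.0655,3),.4)])[:600])
E
```

```text
time_s: 30.4
eef_pos: [0.5896, -0.0033, 0.1932]
eef_rot: [-2.221, 2.222, -0.0]
wrist_force: [-0.1, 0.6, -2.4]
finger_gap: 0.37
30.4 [ 0.5896 -0.0033  0.1932] [-0.07  0.64 -2.43] 34.0
```

View pics/c28.png

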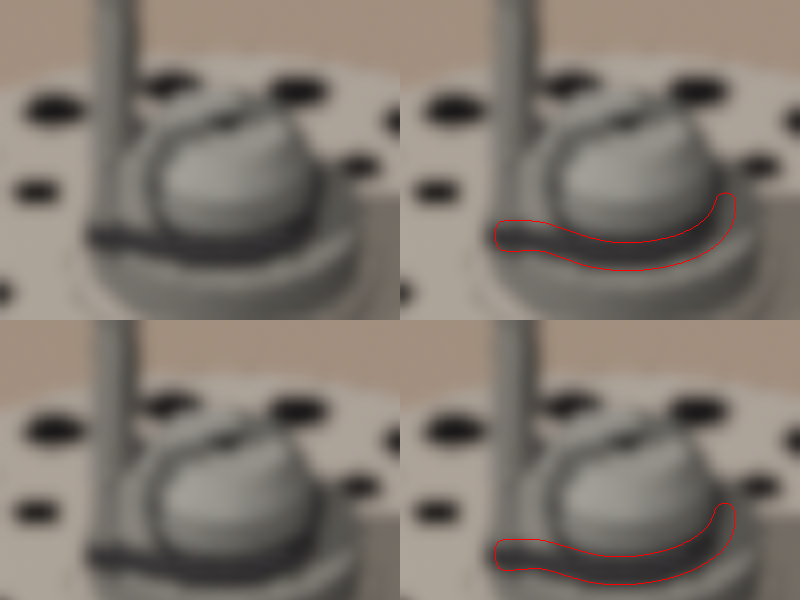

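```bash
python3 -m creep '{"hand":[0.69,0.69,0.69],"translation":[[0,0,0.02],[0,0,0],[0,0,0]],"turn":[0,0,0]}' 50;python3 -m creep '{"hand":[0.69,0.69,0.69],"translation":[[0,0,0.02],[0,0,0],[0,0,0]],"turn":[0,0,0]}' 50
python3 - <<'E'
from fit import *
snap(29)
cv2.imwrite('pics/c29.png',np.vstack([show(29,(.5640,-.001,.064,0),.4),show(29,(.5640,-.001,.0655,3),.4)])[:600])
E
```

```text
time_s: 30.8
eef_pos: [0.5896, -0.0033, 0.1922]
eef_rot: [-2.221, 2.222, -0.0]
wrist_force: [-0.9, -1.0, -1.4]
finger_gap: 0.369
time_s: 31.1
eef_pos: [0.5901, -0.0032, 0.1918]
eef_rot: [-2.22, 2.221, -0.001]
wrist_force: [-0.5, -0.0, 5.7]
finger_gap: 0.367
31.1 [ 0.5901 -0.0032  0.1918] [-0.47 -0.02  5.66] 33.7
```

View pics/c29.png

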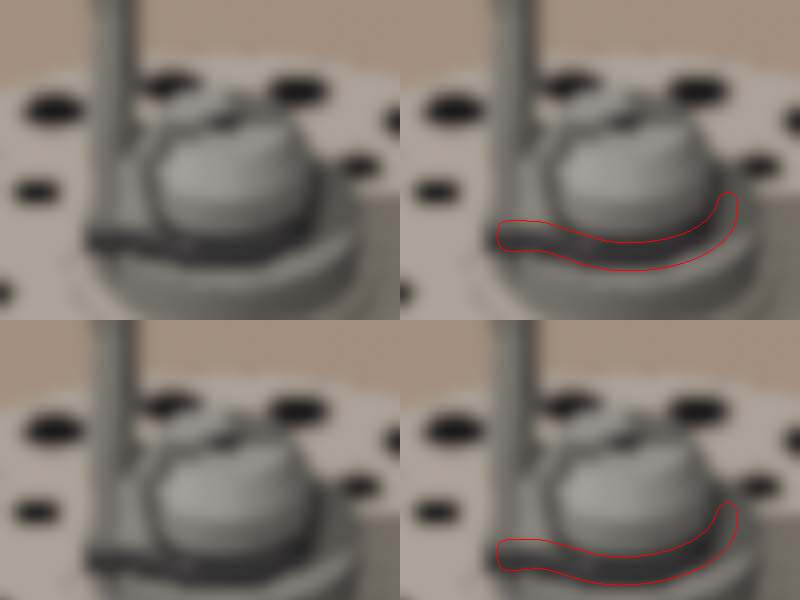

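```bash
python3 -m creep '{"hand":[0.69,0.64,0.6,0.56,0.52,0.48,0.45,0.43],"translation":[[0,0,-0.01],[0,0,0],[0,0,0],[0,0,0],[0,0,0],[0,0,0],[0,0,0],[0,0,0]],"turn":[0,0,0,0,0,0,0,0]}' 50
python3 - <<'E'
from fit import *
snap(30)
cv2.imwrite('pics/c30.png',np.vstack([show(30,(.5640,-.001,.064,0),.1),show(30,(.5640,-.001,.0655,3),.1)])[:600])
E
```

```text
time_s: 32.0
eef_pos: [0.5891, -0.0029, 0.1911]
eef_rot: [2.221, -2.221, -0.002]
wrist_force: [0.9, 0.6, -1.5]
finger_gap: 0.561
32.0 [ 0.5891 -0.0029  0.1911] [ 0.94  0.58 -1.49] 51.6
```

View pics/c30.png

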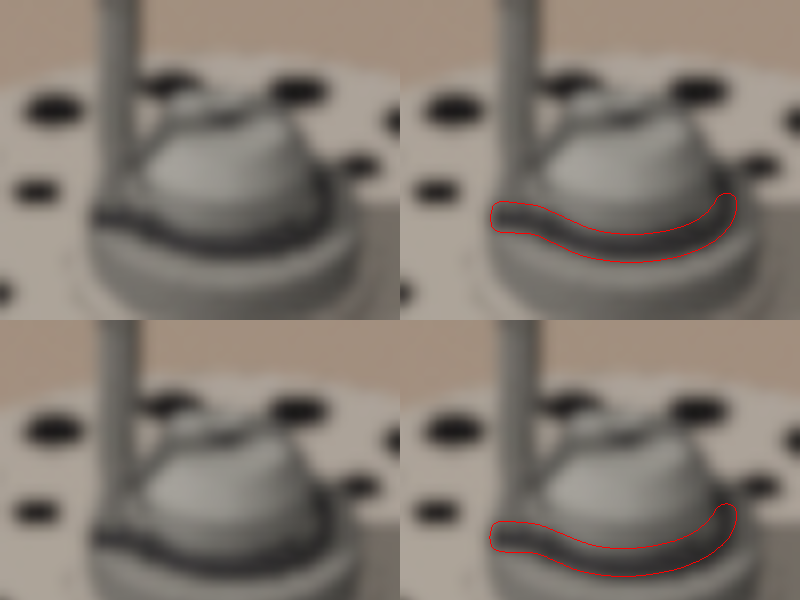

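View pics/w30c.png

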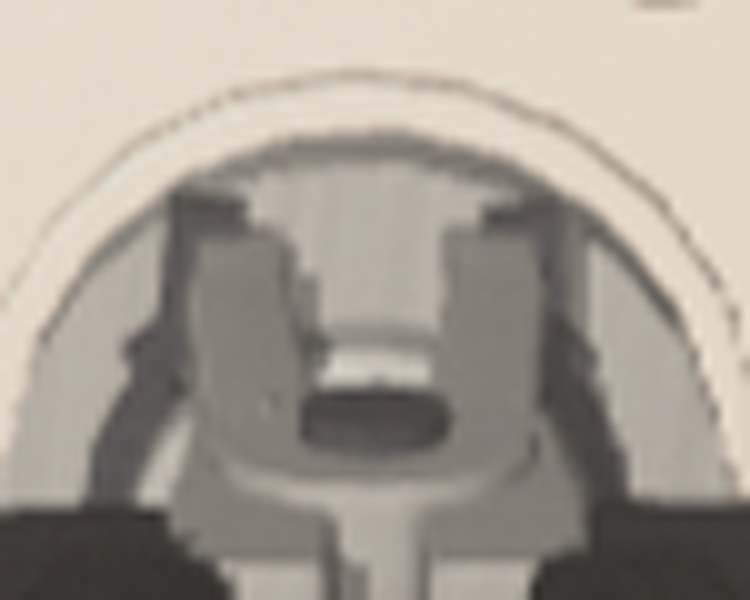

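```bash
python3 -m creep '{"hand":[0.41,0.39,0.37,0.35,0.34,0.34,0.34],"translation":[[0,0,0],[0,0,0],[0,0,0],[0,0,0],[0,0,0],[0,0,0],[0,0,-0.04]],"turn":[0,0,0,0,0,0,0]}' 40; python3 -m creep '{"hand":[0.34,0.34,0.34],"translation":[[0,0,-0.06],[0,0,-0.06],[0,0,0]],"turn":[0,0,0]}' 40;python3 - <<'E'
from fit import *
snap(31)
cv2.imwrite('pics/c31.png',np.vstack([show(31,(.5640,-.001,.064,0),.0),show(31,(.5640,-.001,.0655,3),.0)])[:600])
E
```

```text
time_s: 32.8
eef_pos: [0.5893, -0.0034, 0.1935]
eef_rot: [2.221, -2.222, -0.001]
wrist_force: [-0.6, 0.3, -0.8]
finger_gap: 0.659
time_s: 33.1
eef_pos: [0.5899, -0.0033, 0.2004]
eef_rot: [-2.22, 2.222, -0.001]
wrist_force: [0.1, -0.0, -1.8]
finger_gap: 0.665
33.1 [ 0.5899 -0.0033  0.2004] [ 0.1  -0.03 -1.82] 61.2
```

View pics/c31.png

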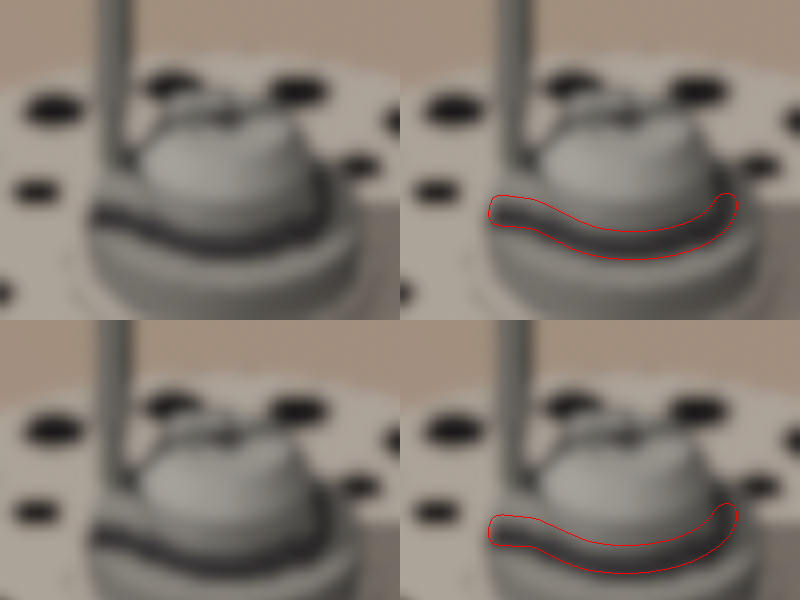

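View pics/w31c.png

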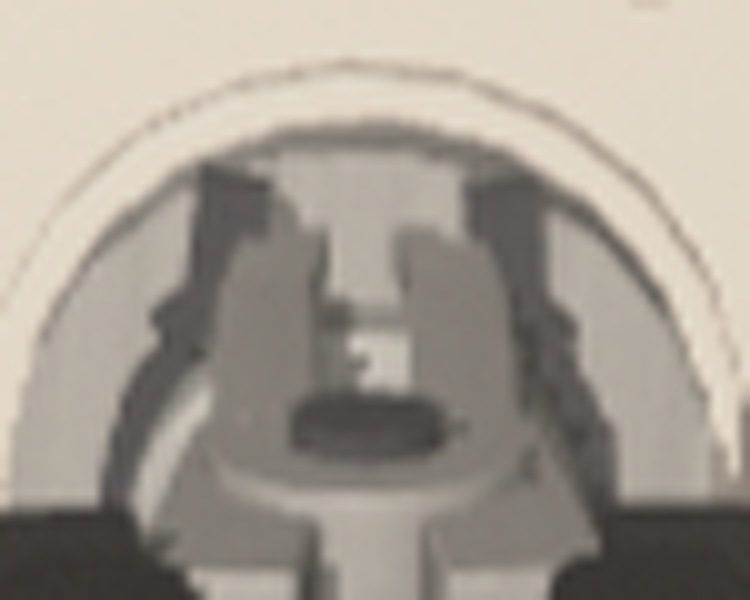

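```bash
python3 -m creep '{"hand":[0.34,0.34,0.34,0.34,0.34,0.34,0.34,0.34],"translation":[[0,0,-0.3],[0,0,-0.5],[0.2,0.1,-0.3],[0.5,0.3,0],[0.7,0.4,0],[0.8,0.5,0],[0.8,0.5,0],[0.8,0.4,0]],"turn":[0,0,0,0,0,0,0,0]}' 40;python3 -m creep '{"hand":[0.34,0.34,0.34,0.34,0.34,0.34],"translation":[[0.8,0.3,0],[0.7,0.03,0],[0.4,0,0],[0.2,0,0],[0,0,0],[0,0,0]],"turn":[0,0,0,0,0,0]}' 40;python3 - <<'E'
from fit import *
snap(32)
crop('pics/w32.png','pics/w32c.png',250,190,140,100,5.7)
E
```

```text
time_s: 34.0
eef_pos: [0.4772, -0.1954, 0.2548]
eef_rot: [2.22, -2.222, 0.001]
wrist_force: [0.4, 0.1, -1.2]
finger_gap: 0.659
time_s: 34.6
eef_pos: [0.463, -0.297, 0.2546]
eef_rot: [-2.222, 2.22, 0.001]
wrist_force: [0.5, 0.4, -1.8]
finger_gap: 0.66
34.6 [ 0.463  -0.297   0.2546] [ 0.49  0.45 -1.75] 60.7
```

View pics/w32c.png

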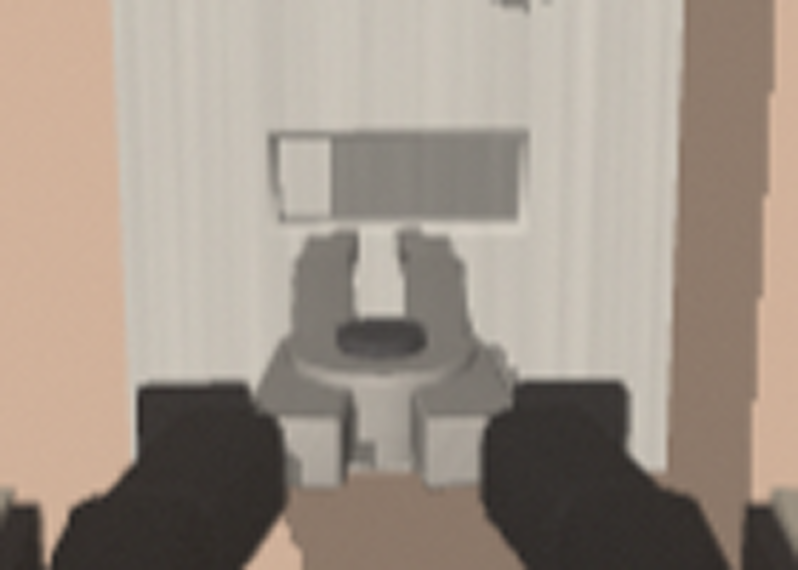

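View pics/s32.png

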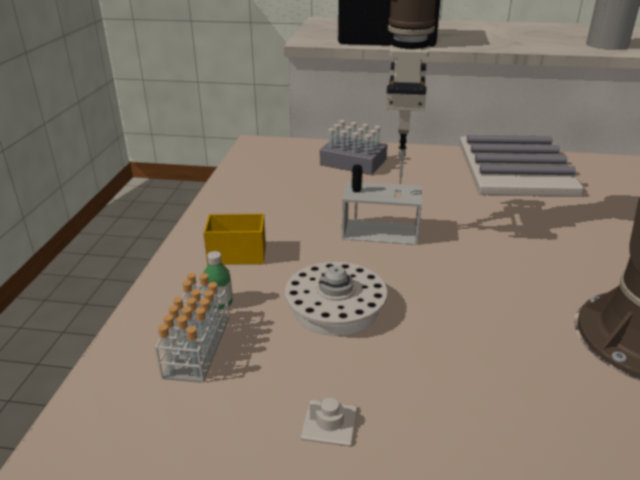

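```bash
python3 - <<'E'
from h import *; import pickle
np.set_printoptions(precision=4,suppress=True)
o=pickle.load(open('o32.pkl','rb'))
c=lambda *p: np.array(p)/5.7+[250,190]
w=atz(c((272,132),(527,132),(520,218),(281,221)),.102,'wrist',o);print(w,w.mean(0))
print('tip +x edge',atz(c((380,234)),.130,'wrist',o), 'pivot',atz(c((380,338)),.198,'wrist',o))
o=pickle.load(open('o11.pkl','rb')); print(o['eef_pos'])
E
python3 - <<'E'
from h import *
crop('pics/w11.png','pics/w11c.png',250,190,140,100,5.7)
E
```

```text
[[ 0.4719 -0.279   0.102 ]
 [ 0.4719 -0.3197  0.102 ]
 [ 0.4577 -0.3188  0.102 ]
 [ 0.4572 -0.2802  0.102 ]] [ 0.4647 -0.2994  0.102 ]
tip +x edge [[ 0.4627 -0.2964  0.13  ]] pivot [[ 0.4692 -0.2968  0.198 ]]
[ 0.463  -0.2989  0.2523]
```

View pics/w11c.png

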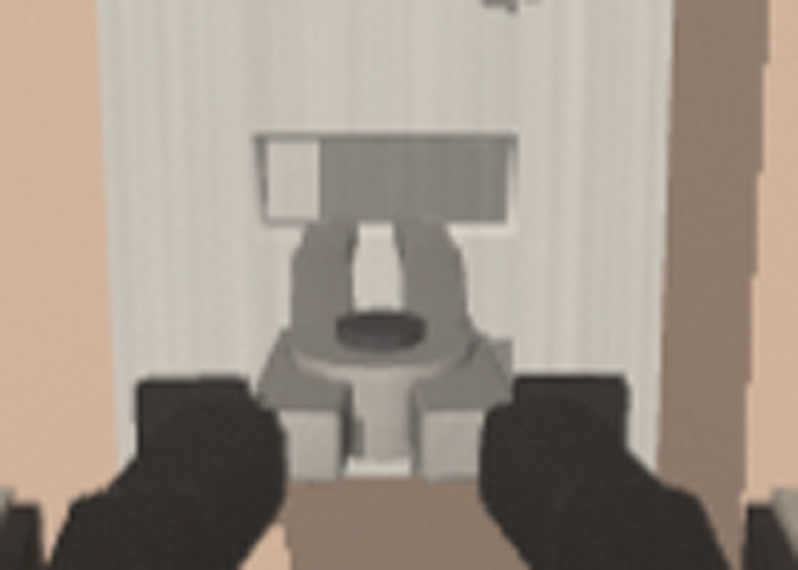

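```bash
python3 -m creep '{"hand":[0.34,0.34,0.34,0.34],"translation":[[0.056,-0.034,0.2],[0,0,0.1],[0,0,0],[0,0,0]],"turn":[0,0,0,0]}' 40;python3 - <<'E'
from fit import *
snap(33)
crop('pics/w33.png','pics/w33c.png',250,190,140,100,5.7)
E
```

```text
time_s: 35.1
eef_pos: [0.4644, -0.3008, 0.2393]
eef_rot: [2.221, -2.222, -0.001]
wrist_force: [0.2, -0.6, -2.5]
finger_gap: 0.659
35.1 [ 0.4644 -0.3008  0.2393] [ 0.23 -0.62 -2.5 ] 60.7
```

View pics/w33c.png

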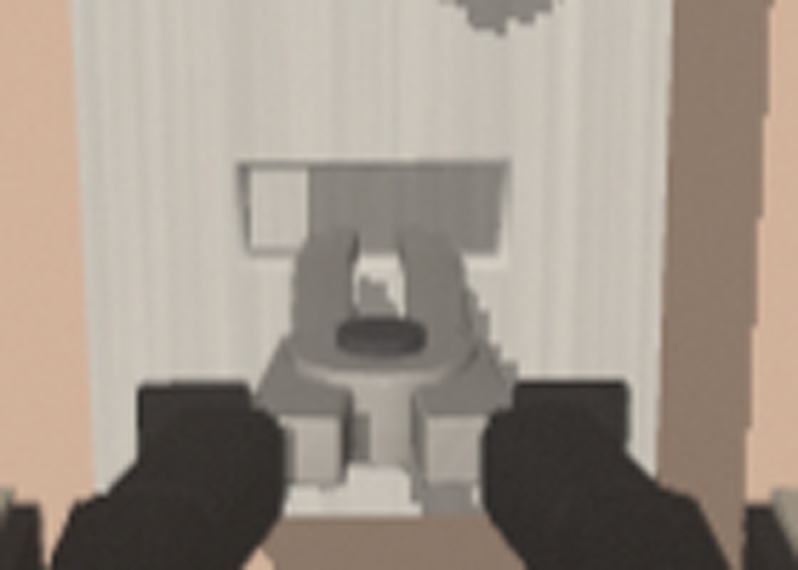

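Run:
```python
from h import *; import pickle
np.set_printoptions(precision=4,suppress=True)
o=pickle.load(open('o33.pkl','rb'))
c=lambda *p: np.array(p)/5.7+[250,190]
w=atz(c((240,161),(512,161),(502,254),(248,254)),.102,'wrist',o);print(w,w.mean(0))
print('tip +x edge',atz(c((380,232)),.1145,'wrist',o))
```

```text
[[ 0.4721 -0.2789  0.102 ]
 [ 0.4721 -0.3203  0.102 ]
 [ 0.4574 -0.319   0.102 ]
 [ 0.4574 -0.2798  0.102 ]] [ 0.4648 -0.2995  0.102 ]
tip +x edge [[ 0.4644 -0.3002  0.1145]]
```

```bash
python3 -m creep '{"hand":[0.34,0.34,0.34,0.34,0.34],"translation":[[-0.014,-0.02,0.1],[0,0,0.2],[0,0,0.2],[0,0,0],[0,0,0]],"turn":[0,0,0,0,0]}' 40; python3 -m creep '{"hand":[0.34,0.34,0.34,0.34,0.34],"translation":[[0,0,0.3],[0,0,0.4],[0,0,0.3],[0,0,0],[0,0,0]],"turn":[0,0,0,0,0]}' 40
```

```text
time_s: 35.7
eef_pos: [0.4653, -0.3002, 0.2142]
eef_rot: [2.221, -2.222, -0.002]
wrist_force: [-0.2, 1.2, -1.8]
finger_gap: 0.663
time_s: 36.2
eef_pos: [0.4659, -0.3005, 0.1652]
eef_rot: [-2.221, 2.222, -0.0]
wrist_force: [0.5, -0.5, -2.1]
finger_gap: 0.665
```

```bash
python3 -m creep '{"hand":[0.34,0.34,0.34,0.34,0.34],"translation":[[0,0.024,0.2],[0,0,0.15],[0,0,0.05],[0,0,0],[0,0,0]],"turn":[0,0,0,0,0]}' 40; python3 -m creep '{"hand":[0.34,0.34,0.34],"translation":[[0,0,0.06],[0,0,0],[0,0,0]],"turn":[0,0,0]}' 40
```

```text
time_s: 36.7
eef_pos: [0.4645, -0.3004, 0.1448]
eef_rot: [-2.221, 2.222, -0.0]
wrist_force: [-0.2, -0.6, -1.2]
finger_gap: 0.66
time_s: 37.0
eef_pos: [0.4644, -0.3003, 0.1417]
eef_rot: [2.221, -2.222, -0.0]
wrist_force: [0.9, 0.0, -2.0]
finger_gap: 0.659
```

```bash
python3 -m creep '{"hand":[0.34,0.34,0.34],"translation":[[0,0,0.03],[0,0,0],[0,0,0]],"turn":[0,0,0]}' 40; python3 -m creep '{"hand":[0.34,0.34,0.34],"translation":[[0,0,0.03],[0,0,0],[0,0,0]],"turn":[0,0,0]}' 40
```

```text
time_s: 37.3
eef_pos: [0.4647, -0.3002, 0.1406]
eef_rot: [-2.221, 2.221, -0.001]
wrist_force: [0.2, 2.1, 3.2]
finger_gap: 0.66
time_s: 37.6
eef_pos: [0.4651, -0.3, 0.1393]
eef_rot: [-2.221, 2.221, -0.002]
wrist_force: [-0.4, 3.2, 6.6]
finger_gap: 0.662
```

```bash
python3 -m creep '{"hand":[0.33,0.31,0.29,0.27,0.25,0.2,0.1,0],"translation":[[0,0,-0.02],[0,0,0],[0,0,0],[0,0,0],[0,0,0],[0,0,0],[0,0,0],[0,0,0]],"turn":[0,0,0,0,0,0,0,0]}' 30; python3 -m creep '{"hand":[0,0,0,0,0,0,0],"translation":[[0,0,-0.2],[0,0,-0.4],[0,0,-0.5],[0,0,-0.5],[0,0.4,-0.2],[0,0.5,0],[0,0.3,0]],"turn":[0,0,0,0,0,0,0]}' 30; python3 -m creep '{"hand":[0,0],"translation":[[0,0,0],[0,0,0]],"turn":[0,0]}' 30;python3 - <<'E'
from fit import *
snap(34)
crop('pics/w34.png','pics/w34c.png',220,40,200,150,4)
crop('pics/s34.png','pics/s34c.png',310,140,140,110,5.5)
E
```

```text
time_s: 38.4
eef_pos: [0.4645, -0.3004, 0.1398]
eef_rot: [-2.221, 2.222, -0.0]
wrist_force: [0.8, -0.5, -0.1]
finger_gap: 0.927
time_s: 39.1
eef_pos: [0.403, -0.3006, 0.2307]
eef_rot: [2.22, -2.223, 0.002]
wrist_force: [0.1, -0.2, -0.7]
finger_gap: 0.998
time_s: 39.3
eef_pos: [0.4048, -0.3004, 0.23]
eef_rot: [-2.22, 2.222, -0.001]
wrist_force: [1.3, -0.7, -0.2]
finger_gap: 1.0
39.3 [ 0.4048 -0.3004  0.23  ] [ 1.31 -0.73 -0.23] 92.0
```

View pics/w34c.png

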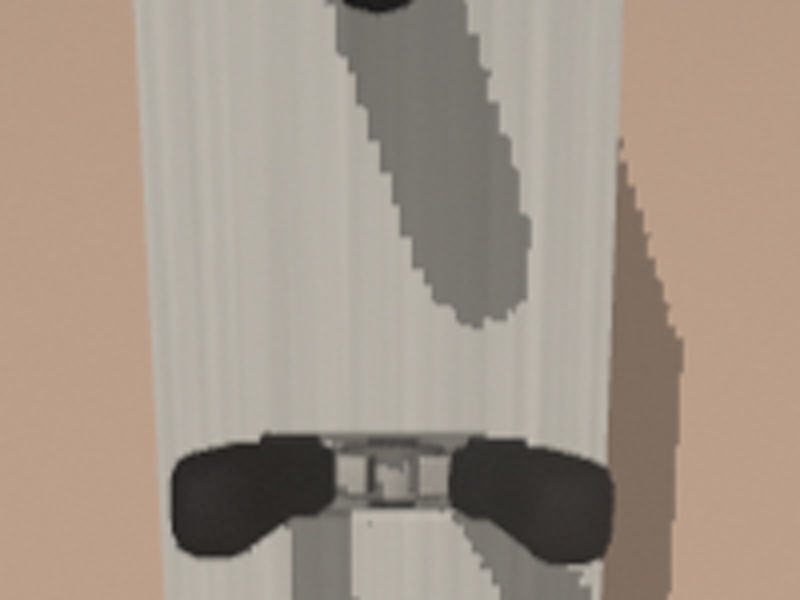

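View pics/s34c.png

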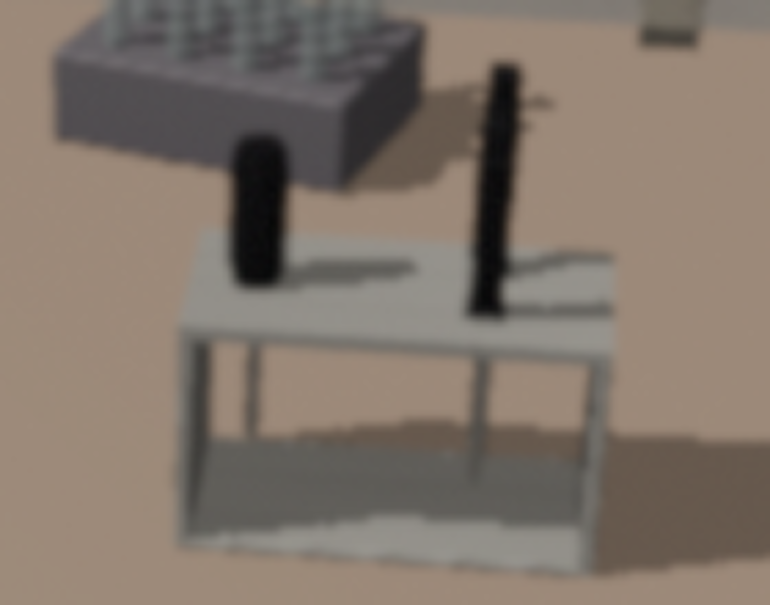

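The pliers are standing in their slot like at the start. Now I'll check the ring from above.

```bash
python3 -m creep '{"hand":[0,0,0,0,0,0,0,0],"translation":[[-0.6,-0.1,-0.1],[-0.8,-0.2,0],[-0.8,-0.3,0],[-0.8,-0.3,0],[-0.8,-0.3,0],[-0.8,-0.3,0],[-0.8,-0.1,0],[-0.5,0,0]],"turn":[0,0,0,0,0,0,0,0]}' 30; python3 -m creep '{"hand":[0,0,0],"translation":[[0,0,0],[0,0,0],[0,0,0]],"turn":[0,0,0]}' 30;python3 - <<'E'
from fit import *; import pickle
np.set_printoptions(precision=4,suppress=True)
snap(35)
crop('pics/w35.png','pics/w35c.png',260,60,120,100,6)
o=pickle.load(open('o34.pkl','rb')); c=lambda *p: np.array(p)/4+[220,40]
w=atz(c((171,500),(613,500)),.187,'wrist',o); print('grip tops',w,w.mean(0))
cv2.imwrite('pics/c35.png',np.vstack([show(35,(.5640,-.001,.064,0),.0)]))
from rig import eyes
cv2.imwrite('pics/t35.png',eyes.get_image('top')[:,:,::-1])
E
```

```text
time_s: 40.2
eef_pos: [0.4856, -0.0011, 0.2346]
eef_rot: [-2.224, 2.216, 0.002]
wrist_force: [-0.1, -0.1, 0.3]
finger_gap: 1.001
time_s: 40.5
eef_pos: [0.4847, -0.0064, 0.2345]
eef_rot: [2.219, -2.223, -0.0]
wrist_force: [-0.2, -0.2, -0.1]
finger_gap: 0.996
40.5 [ 0.4847 -0.0064  0.2345] [-0.16 -0.2  -0.08] 91.6
grip tops [[ 0.4656 -0.27    0.187 ]
 [ 0.4655 -0.3323  0.187 ]] [ 0.4655 -0.3011  0.187 ]
```

View pics/w35c.png

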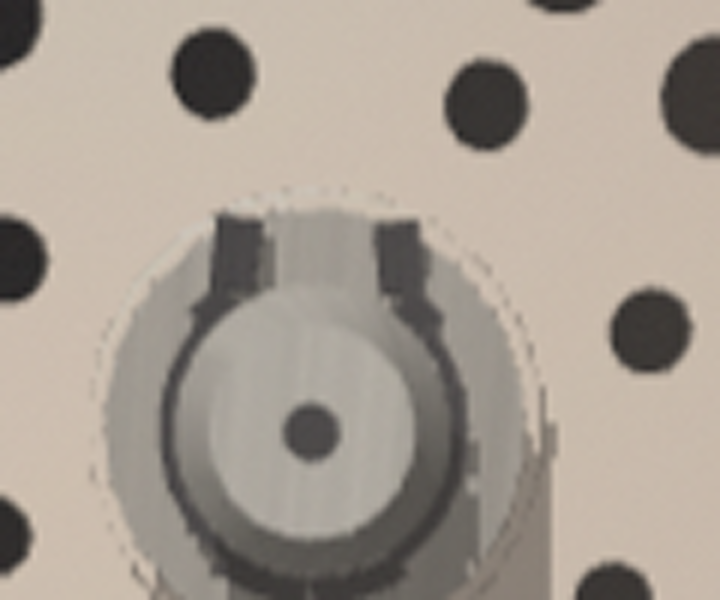

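View pics/c35.png

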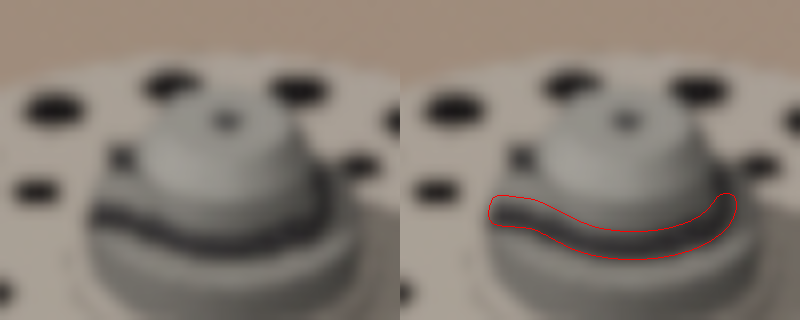

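View pics/t35.png

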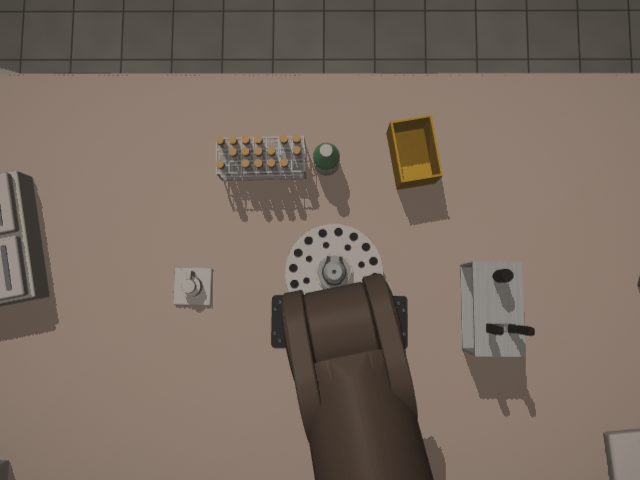

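Run:
```python
from fit import *; import pickle
np.set_printoptions(precision=4,suppress=True)
o=pickle.load(open('o35.pkl','rb')); c=lambda *p: np.array(p)/6+[260,60]
for z in (.066,.068,.072):
    w=atz(c((217,215),(420,220),(264,222),(375,225)),z,'wrist',o); print(z,w.tolist(),w.mean(0),'span',np.hypot(*(w[0]-w[1])[:2]),'gap',np.hypot(*(w[2]-w[3])[:2]))
print('hole',atz(c((312,432)),.087,'wrist',o),'sides',atz(c((162,430),(466,430)),.068,'wrist',o))
```

```text
0.066 [[0.5944762522546899, 0.01183464914876281, 0.066], [0.5937464630774287, -0.017619532391272983, 0.066], [0.5935181882769514, 0.005029232009695858, 0.066], [0.5930825829552763, -0.011088349907846386, 0.066]] [ 0.5937 -0.003   0.066 ] span 0.02946322118229154 gap 0.01612346733382607
0.068 [[0.5942740106253144, 0.01171628985651043, 0.068], [0.5935487142244362, -0.01755656390376568, 0.068], [0.593321844744378, 0.004952768676375085, 0.068], [0.5928889211249841, -0.01106558911775262, 0.068]] [ 0.5935 -0.003   0.068 ] span 0.029281837752088546 gap 0.016024206978222693
0.072 [[0.5938695273665633, 0.011479571272005672, 0.07200000000000001], [0.5931532165184512, -0.017430626928751088, 0.07200000000000001], [0.5929291576792312, 0.004799842009733543, 0.07200000000000001], [0.5925015974644, -0.011020067537565091, 0.07200000000000001]] [ 0.5931 -0.003   0.072 ] span 0.028919070891682577 gap 0.01582568626701594
hole [[ 0.5642 -0.0021  0.087 ]] sides [[ 0.5646  0.0205  0.068 ]
 [ 0.5646 -0.0246  0.068 ]]
```

```bash
python3 -c "
from rig import arm
print(arm.finish_job())"
```

```text
the job is handed in; nothing more can be done
None
```

The retaining ring is closed in the spindle groove on the collar, the pliers are back in their slot in the rack, and I handed the job in at about 40.5 s of the 61 s allowed.

**What I did:** I took the ring off its holder, laid it level and centred on the taper and let go. I spread it with the pliers, shifted it about 2.5 mm along its -x and slid it down to the collar. I moved it back before letting it close.

**Two things needed mending on the way:**
- **First engagement:** the plier shoulders tipped the ring on the taper. I gripped it lightly, re-laid it level and engaged it again.
- **At the collar:** the ring arrived about 5° nose-down (lugs low). I pressed its back into the groove and raised the lugs to level it, and it was still up to 3° nose-down when I let it close.

**Last checks:**
- **Ring:** the lug gap is 16.0 mm (closed) and its sides are about 45 mm apart against 46 mm nominal. It is centred on the spindle to within about 1 mm, and the side view matches a level ring on the collar. The lugs show about 1.4° of turn about the spindle.
- **Pliers:** they stand with their flanges down in the slot, about 2 mm off their original place along y and about 1–2 mm along x. I left that.
- **Bystanders:** the tub, tube rack and bottle look unmoved in the top view.
- **Robot:** the gripper was open and clear of everything at hand-in. The highest wrist force I read was about 9 N.

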